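# Open the snap cover of a microscope lamp box

### The job

Open the lamp box for a lamp change: press the cover's snap tab inward, with no more force than it needs, until the catch lets go and the tab edge of the cover springs up. Then draw the cover out from under its lips without wrenching it and set it down gently, right side up and level, in the middle of the rubber mat. Leave the other things on the bench where they are.

Things in the scene. Friction and masses are not known exactly. Their poses are not given: they have to be found in the camera images.
- deck (a point): Point on the flat top of the lamp box, under the middle of the cover, 100 mm above the bench. x points inward, from the cover's tab side to its lip side; y along the tab's width; z up. The fitted cover has the same axes. In front of (-x of) the tab the top is flat for 45 mm but for a 21 mm wide slot next to the tab.
- lampbox: Lamp box: white, 220 x 180 mm, 100 mm high, fixed. Origin on the bench below the cover's centre. Two spring pins in it, under the cover's tab side, kick that side up about 15 mm once it is unlatched (cover tilts about 0.11 rad about the lip edge) and hold it up, so it does not latch again. Guides 5 mm high run along the cover's two sides, 2 mm from it.
- lips (a point): Midway between two grey lips on the box top that hook over the cover's far (+x) edge by 4 mm, 1.5 mm above the plate; their tops are 11 mm over the box top. To take the sprung-up cover off, hold its handle and draw it 7 to 10 mm towards its tab side (-x), still tilted, clear of the lips; then lift.
- cover: Cover: loose grey plastic plate, 120 mm (x) by 96 mm (y), 5 mm thick, 0.13 to 0.25 kg, lying on the box top. Origin at the centre of the plate's underside, x towards the lips, z up. Four feet under the plate are 22 mm long, so on a flat surface the origin is 22 mm up.
- cover_handle (a point): Middle of the cover's handle: a round bar 12 mm thick along the cover's y, 60 mm long between two posts, its axis 28 mm above the plate's underside and over the plate's centre; 17 mm clear below the bar. The tops of its posts are 6 mm higher.
- cover_edge (a point): Middle of the cover's tab-side edge, on the plate's underside (60 mm to -x of the centre): level with the box top when latched, about 14 mm above it when sprung up.
- tab_face (a point): Snap tab on the cover, in the middle of its -x edge: an upright paddle 26 mm wide, 4 mm thick, 24 mm tall above the box top. The point is on its outer (-x) face, 14 mm above the top. Pressed inward (+x) it yields against a spring: about 2 N at first and 0.15 N more per mm, plus 1 to 3 N of friction. More than 11 N breaks it.
- tab: The same tab as a part; origin at the cover's origin when unpressed. A hidden catch holds it. The press that frees it cannot well be seen and differs, 2 to 17 mm; 2 mm further is a hard stop, felt as a steep rise above the spring's force: feel for it slowly. A finger still pressing holds the cover down by friction: at the stop, move it 15 mm up and the cover follows; then back off.
- mat: Black rubber mat, 200 x 180 mm, 3 mm thick, flat on the bench; origin at the centre of its underside. The cover goes here.
- jar: Bystander: amber glass jar, 52 mm across, 85 mm high; origin at its underside.
- driver: Bystander: black screwdriver, 170 mm long, lying on the bench.
- specimen: Bystander: steel specimen disc, 30 mm across, 22 mm high; origin at its underside.
Mind the look-alikes: they are no part of the job. Of the things shaped like the cover, the grey one is meant.

How it is judged (in metres and radians):
On the way, in this order (a step that is already met when the one before it is completed fails the run):
1. the tab edge of the cover has sprung up, at least 8 mm over the box top, with the cover still under the lips (z of cover_edge in the frame of deck above 0.008 m and x of cover in the frame of deck above -0.006 m and height (world z) of cover below 0.12 m), for 0.2 s.
2. the cover is lifted clear of the box, at least 30 mm above its top (z of cover in the frame of deck above 0.03 m), for 0.1 s.
At the end, for the whole second after the job is handed in: The cover lies at rest, right side up and level (within 0.08 rad) on its feet on the mat, its centre within 40 mm of the mat's centre, released (horizontal distance between cover and mat below 0.04 m and angle between cover's own z axis and vertical below 0.08 rad and height (world z) of cover between 0.02 and 0.032 m and linear speed of cover below 0.02 m/s); the robot touches nothing.
It fails at once if the tab is pushed with more than 11 N (contact force between any of the fingers, the arm and tab above 11 N).
It fails at once if the cover is wrenched against the box with more than 40 N (contact force between cover and lampbox above 40 N).
It fails at once if the cover is dropped or thrown (faster than 0.5 m/s while not held) (contact force between each of the fingers, the arm and cover below 0.2 N and linear speed of cover above 0.5 m/s).
It fails at once if a bystander is moved by more than 20 mm (distance of any of jar, driver, specimen from where it was at the start of the episode above 0.02 m).
It also fails if it takes over 72 s, if anything falls off the work surface, if the arm or the gripper's body presses on something with over 40 N, if the wrist force passes 120 N, or if a joint passes its speed limit or range.

### The arm

A 7-joint arm with a two-finger parallel gripper is mounted at the origin on the work surface. World frame = base frame: x ahead of the robot, y to its left, z up, the work surface at z = 0. Lengths are in m, angles in degrees, forces in N, time in s.
With the tool pointing down it reaches from about 0.4 to 0.9 m from the base axis. Payload 5.6 kg.
Tool frame: the origin (TCP) lies on the centre line of the jaws, within the pads' length; the fingertips stand 11 mm ahead of it and the grasp point (between the pads) lies 8 mm behind it (manip.finger_overhang is the distance from the TCP to the fingertips, in m); z points along the fingers, x is the direction in which the jaws open and shut, and the axes are right-handed (so a half turn about z gives the same grasp; the last joint's range is limited). The gripper opens to 92 mm and grips with 3 to 60 N. Pads are 20 mm wide; open, the fingers measure 128 mm over their backs; the gripper's body (75 mm by 189 mm) begins 69 mm behind the grasp point.
Start: joints at [-2.464, 26.786, -0.665, 91.828, 0.344, 61.387, -3.226], TCP at [0.65, -0, 0.196] pointing down, gripper open.
Joint ranges: [-144.91, 144.91], [-17.63, 115.5], [-89.93, 88.59], [15.96, 139.68], [-74.01, 254.01], [8.47, 105.57], [-167.45, 167.45]. Speed limits (degrees/s): [147.25, 147.25, 180, 180, 180, 180, 180].

### API

Orientations are given as a 3x3 rotation matrix whose columns are the frame's x, y, z axes.
In Python, from cell import manip, imaging gives the robot as it stands.
- The arm moves only by the shell command python3 -m inch 'ROWS' [OPENING]. ROWS is JSON, one flat list of numbers, 4 for each row, row after row: the shift along the tool's x, y, z in cm, then the turn about the tool's z in degrees. In form: [x, y, z, yaw, x, y, z, yaw, ...]. A call has exactly 8 rows; each row shifts and turns the commanded pose from where the row before left it, along the tool's axes as they then stand; what a row does not reach is not made up. A row lasts 1/12 s, in which the tool goes at most 41.7 mm and 7.16 degrees, less where a joint would pass 70% of its speed; a pose out of reach is approached as far as the arm can. A call with a gripper value outside its range is refused whole. OPENING is the opening in per cent of the stroke, from 0 (shut) to 100 (fully open), set as the call begins (- or left out, the last holds). The fingers move at their own pace and stop on an object; the grip force is fixed at half the most. Time passes only in rows, so rows that do not move let the fingers close, or fill a call up. It gives the time, the measured TCP pose, the force and the opening at its end, in the units of the state.
- manip.get_obs(): the state, without advancing time (a new reading comes with each control period).
- imaging.grab_frame(name): name is "scene" or "side" or "wrist"; returns a dict with "pixels" (480x640x3 uint8, blue, green, red), "fx", "fy", "cx", "cy" (pixels), "origin" and "attitude" of the camera in the world. Camera axes: x right, y down, z forward; pixel columns grow to the right and rows downward; lengths in m; the calibration is good to about 2 mm. A picture is of the moment at which its call begins. There is no depth.
- manip.job_done(): hands the job in, once; it reports no verdict.
The state is a dict: "time_s": time; "qpos": joint angles; "joint_vel": joint speeds; "tau": joint torques, N m; "ee_pos": TCP position; "orientation": TCP orientation; "force": force on the tool from outside, world axes, zero at the start; "ft_torque": the same for the moment, N m; "finger_gap": opening from 0.0 (shut) to 1.0 (fully open).
Only numpy, scipy, OpenCV 4.12 (cv2) and the standard library are available. Lean on these libraries where they do the work, as an engineer would, in place of code of your own. Each camera call takes 0.05 s, during which the arm holds its last target.

## Working session

There is one attempt and no reset: what is moved stays moved. The work goes in short steps, Python scripts to look and compute and a shell command to move; the robot and the scene stay as the last step left them, time stands still between calls to the robot, and variables do not carry over. Pictures are saved under pics/ and viewed, and the job is handed in when it is done.

```bash
mkdir -p pics; ls; python3 - <<'E'
from cell import manip, imaging
import cv2
for n in ["scene","side","wrist"]:
    f=imaging.grab_frame(n); cv2.imwrite(f"pics/a_{n}.png",f["pixels"]); print(n,f["fx"],f["cx"],f["cy"],f["origin"],f["attitude"])
o=manip.get_obs(); print(o)
E
```

```text
pics
scene 625.0309296915347 308.5778027001488 250.73802770551066 [ 1.32808763 -0.93283483  0.83209379] [[ 0.74540357  0.37704991 -0.54973346]
 [ 0.66646686 -0.40422782  0.62643579]
 [ 0.01397999 -0.83332661 -0.55260413]]
side 445.8116008335452 312.93681268171815 234.54201166657035 [ 0.19108036 -0.58603421  0.61493213] [[ 0.74669992 -0.43522506  0.50300932]
 [-0.6649218  -0.46812034  0.58201576]
 [-0.01783895 -0.76905299 -0.63893605]]
wrist 421.5063151307588 318.44919167301475 238.00618891244952 [0.64882718 0.07067435 0.3847906 ] [[ 9.99999702e-01 -6.57925635e-04 -4.04257797e-04]
 [-7.38341342e-04 -9.67976726e-01 -2.51038868e-01]
 [-2.26147232e-04  2.51039091e-01 -9.67976923e-01]]
{'time_s': 0.15, 'qpos': array([-2.4659343 , 26.82434304, -0.66329357, 91.8662694 ,  0.34471657,
       61.38667468, -3.22535166]), 'joint_vel': array([-0.00701104, -0.1311616 ,  0.09341952, -0.17851583,  0.0110543 ,
       -0.06954057,  0.01967648]), 'tau': array([ 5.41294467e-04, -5.20952761e+01, -1.22385321e-02, -2.43975341e+01,
       -5.66028839e-02,  1.53196411e-02,  8.68381130e-05]), 'ee_pos': array([ 6.49549666e-01, -6.11035438e-05,  1.94878224e-01]), 'orientation': array([[ 9.99999142e-01, -3.50353147e-05, -1.30935259e-03],
       [-3.52025956e-05, -9.99999991e-01, -1.27735629e-04],
       [-1.30934810e-03,  1.27781612e-04, -9.99999135e-01]]), 'force': array([-0.33409018,  0.71589981, -1.12562034]), 'ft_torque': array([0.01749238, 0.02848624, 0.03553219]), 'finger_gap': 0.9953380671516066}
```

View pics/a_scene.png

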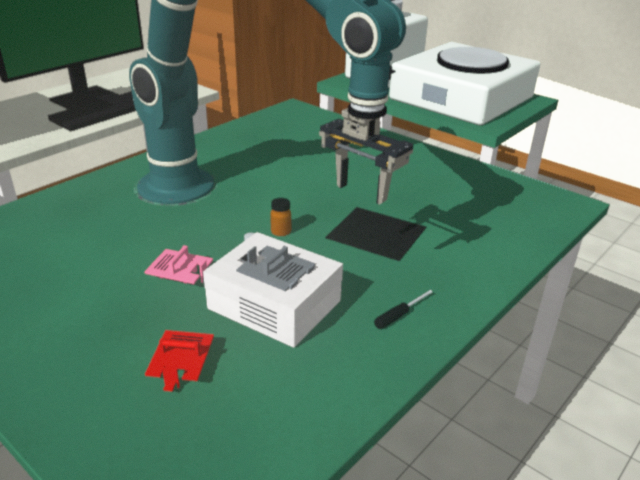

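View pics/a_side.png

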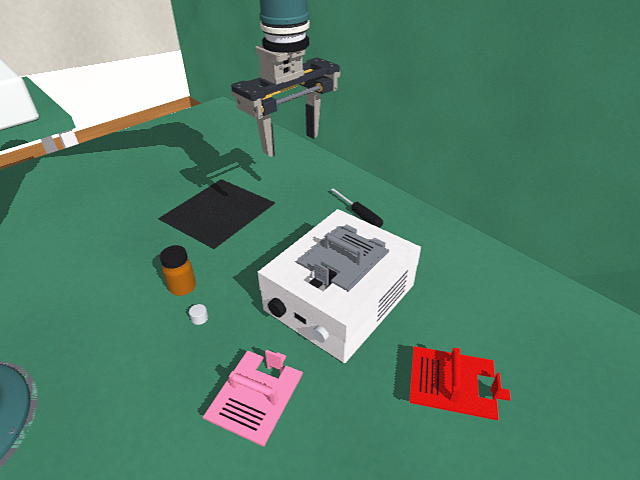

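View pics/a_wrist.png

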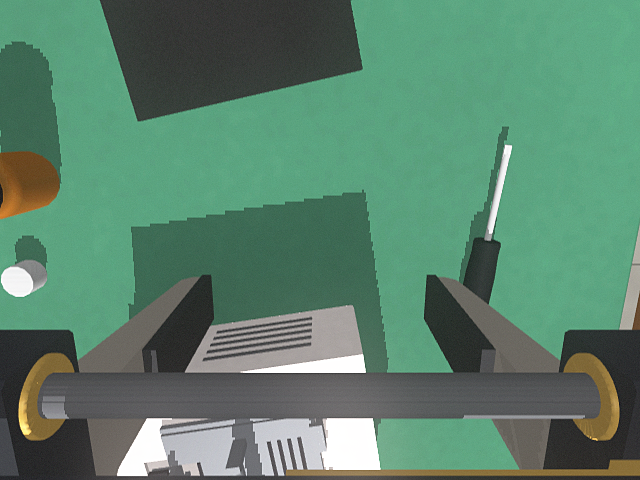

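Three cover-like things: grey on the box (side 343,255; scene 277,265), pink on the bench (side 255,395) and red on the bench (side 455,382). The grey one lies on the lamp box under its lips, so that is the one meant. I'll confirm it in enlarged crops.

```bash
python3 - <<'E'
import cv2
a=cv2.imread("pics/a_side.png")[195:370,245:435]; cv2.imwrite("pics/c_side.png",cv2.resize(a,None,fx=4,fy=3.4,interpolation=cv2.INTER_CUBIC)[:595])
a=cv2.imread("pics/a_scene.png")[225:345,195:355]; cv2.imwrite("pics/c_scene.png",cv2.resize(a,None,fx=5,fy=5,interpolation=cv2.INTER_CUBIC))
E
```

```text
(no output)
```

View pics/c_side.png

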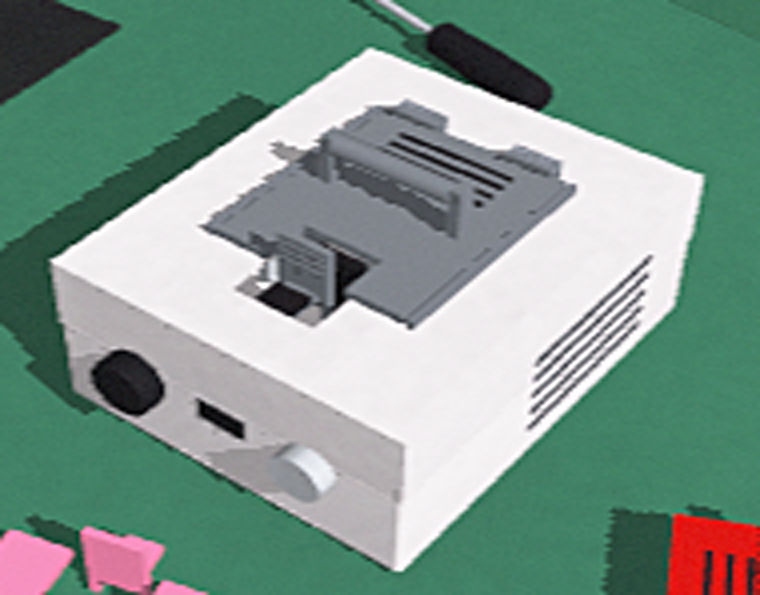

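View pics/c_scene.png

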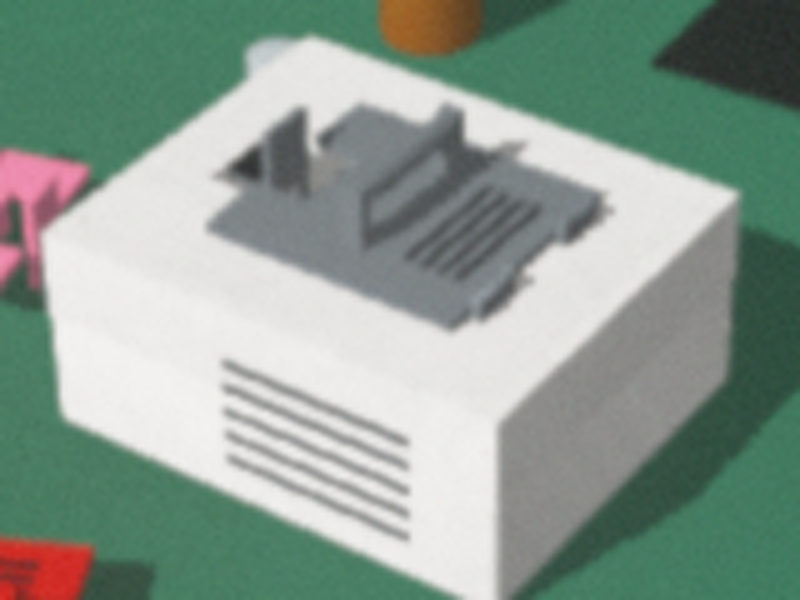

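```bash
cat > h.py <<'E'
import numpy as np
from cell import imaging
C={}
def cam(n):
    if n not in C: C[n]=imaging.grab_frame(n)
    return C[n]
def ray(n,uv):
    f=cam(n); d=np.asarray(f["attitude"])@np.array([(uv[0]-f["cx"])/f["fx"],(uv[1]-f["cy"])/f["fy"],1]); return np.asarray(f["origin"]),d
def onz(n,uv,z):
    o,d=ray(n,uv); return o+d*(z-o[2])/d[2]
def tri(n1,a,n2,b):
    o1,d1=ray(n1,a);o2,d2=ray(n2,b)
    s=np.linalg.lstsq(np.c_[d1,-d2],o2-o1,rcond=None)[0]
    p,q=o1+d1*s[0],o2+d2*s[1]; return (p+q)/2,np.linalg.norm(p-q)
E
cat > m.py <<'E'
from h import *
import numpy as np
np.set_printoptions(precision=4,suppress=True)
S=lambda x,y:(245+x/4-.4,195+y/3.4-.35)
T=lambda x,y:(195+x/5-.4,225+y/5-.4)
A=[onz("side",S(*p),.1)[:2] for p in [(52,262),(370,48),(703,176),(405,448)]]
B=[onz("scene",T(*p),.1)[:2] for p in [(43,235),(310,38),(740,195),(498,425)]]
print("side corners",A,np.mean(A,0)); print("scene",B,np.mean(B,0))
# order: side: 0 tab-left(+y),1 far-left,2 far-right,3 near-right
A=np.array(A);v=(A[1]-A[0])+(A[2]-A[3]);print("yaw side",np.degrees(np.arctan2(v[1],v[0])),np.linalg.norm(v)/2)
# cover corners underside/top
print("cover corners side z.105",[onz("side",S(*p),.105)[:2] for p in [(203,225),(412,325),(578,188),(378,105)]])
print("handle tops tri", tri("side",S(330,128),"scene",T(452,105)),tri("side",S(458,188),"scene",T(365,188)))
print("tab top z.124 side",[onz("side",S(*p),.124)[:2] for p in [(278,232),(333,258)]])
print("tab top scene",[onz("scene",T(*p),.124)[:2] for p in [(303,108),(270,130)]])
for n in ["scene","side"]:
    import cv2
    px=cam(n)["pixels"].copy()
    m=(px.max(2)<60).astype('uint8')
    print(n)
    for c in cv2.findContours(m,0,2)[0]:
        if cv2.contourArea(c)>1500:
            r=cv2.approxPolyDP(c,8,True)[:,0]; print(len(r)); 
            P=np.array([onz(n,p,.003)[:2] for p in r]); print(r.tolist(),P,P.mean(0))
E
python3 m.py
```

```text
side corners [array([ 0.4659, -0.1264]), array([ 0.6828, -0.0905]), array([ 0.7119, -0.2685]), array([ 0.4931, -0.3047])] [ 0.5884 -0.1975]
scene [array([ 0.4954, -0.304 ]), array([ 0.4661, -0.1261]), array([ 0.683 , -0.0909]), array([ 0.712 , -0.2684])] [ 0.5891 -0.1973]
yaw side 9.403814313674076 0.22085599238976847
cover corners side z.105 [array([ 0.5252, -0.1529]), array([ 0.5419, -0.2593]), array([ 0.6606, -0.2411]), array([ 0.6448, -0.1349])]
handle tops tri (array([ 0.5886, -0.1629,  0.1369]), np.float64(0.0006933058573325342)) (array([ 0.6004, -0.2258,  0.1322]), np.float64(0.0012257798568954157))
tab top z.124 side [array([ 0.5317, -0.1931]), array([ 0.5359, -0.2208])]
tab top scene [array([ 0.5316, -0.1928]), array([ 0.5336, -0.2135])]
scene
4
[[327, 237], [399, 259], [424, 227], [356, 208]] [[0.4956 0.0843]
 [0.6831 0.1264]
 [0.6461 0.2905]
 [0.4581 0.2484]] [0.5707 0.1874]
16
[[136, 0], [140, 46], [9, 78], [0, 48], [2, 80], [67, 66], [73, 91], [50, 99], [67, 109], [49, 118], [69, 129], [133, 110], [130, 92], [87, 88], [82, 64], [142, 47]] [[-2.056   1.3234]
 [-1.2296  0.7613]
 [-1.2202  0.1223]
 [-1.6535  0.2956]
 [-1.2164  0.0915]
 [-1.1969  0.366 ]
 [-0.9004  0.2175]
 [-0.883   0.1123]
 [-0.7463  0.1018]
 [-0.7138  0.0138]
 [-0.5765  0.0095]
 [-0.5689  0.2589]
 [-0.7352  0.3619]
 [-0.8924  0.2732]
 [-1.1766  0.4251]
 [-1.2093  0.7579]] [-1.0609  0.3432]
side
4
[[274, 202], [220, 180], [159, 219], [214, 248]] [[0.6854 0.1238]
 [0.6441 0.2937]
 [0.454  0.25  ]
 [0.4925 0.0791]] [0.569  0.1867]
```

The crops confirm it. The grey cover sits under two grey lips on the white box, with its tab at scene (255,255) and side (321,268) on the robot-facing end. Both views agree: box centre is (0.588,-0.197), yaw 9.4°, and mat centre is (0.570,0.187). I'll shut the fingers and move in front of the tab.

```bash
python3 -m inch '[-2.14,3.03,0,0,-2.14,3.03,0,0,-2.14,3.03,0,0,-2.14,3.03,0,0,-2.14,3.03,0,0,-2.14,3.03,0,0,-2.14,3.03,0,0,0,0,0,-5]' 0
python3 -m inch '[0,0,0,-4.4,0,0,1,0,0,0,1,0,0,0,1,0,0,0,1,0,0,0,0,0,0,0,0,0,0,0,0,0]'
python3 - <<'E'
from h import *
import cv2
for n in ["side","wrist"]:
    cv2.imwrite(f"pics/b_{n}.png",cam(n)["pixels"])
a=cam("side")["pixels"][195:345,235:435]; cv2.imwrite("pics/b_sidec.png",cv2.resize(a,None,fx=4,fy=4,interpolation=cv2.INTER_CUBIC))
E
```

```text
time_s: 0.92
ee_pos: [0.4952, -0.2197, 0.1958]
orientation: [[0.997, 0.077, -0.002], [0.077, -0.997, -0.003], [-0.002, 0.003, -1.0]]
force: [0.1, -1.3, 0.1]
finger_gap: 0.439
time_s: 1.58
ee_pos: [0.5004, -0.2119, 0.1554]
orientation: [[0.987, 0.163, -0.0], [0.163, -0.987, -0.0], [-0.0, -0.0, -1.0]]
force: [0.2, -0.1, 0.5]
finger_gap: 0.006
```

View pics/b_sidec.png

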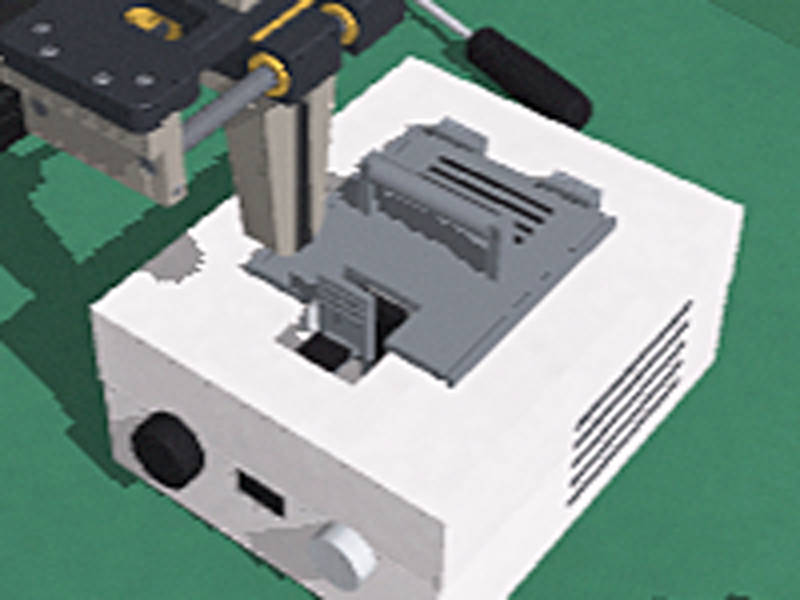

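View pics/b_wrist.png

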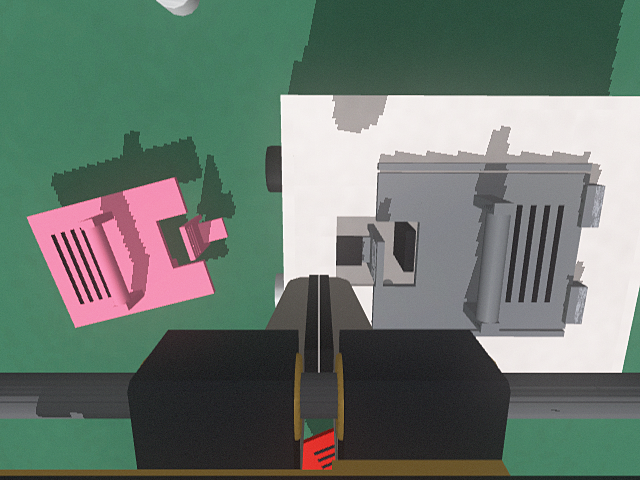

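```bash
python3 - <<'E'
import cv2
a=cv2.imread("pics/b_wrist.png")[150:350,320:580]; cv2.imwrite("pics/b_wc.png",cv2.resize(a,None,fx=3,fy=3,interpolation=cv2.INTER_CUBIC))
E
```

```text
(no output)
```

View pics/b_wc.png

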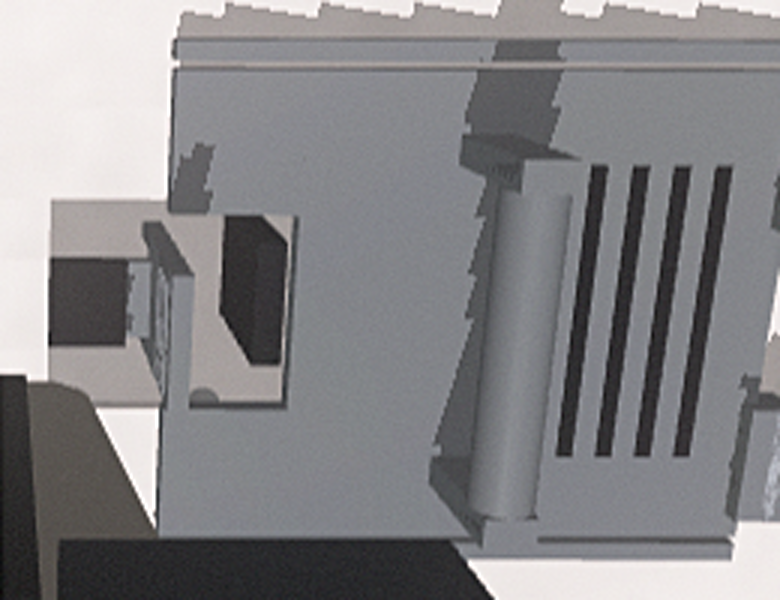

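```bash
python3 - <<'E'
from h import *
np.set_printoptions(precision=4,suppress=True)
c=np.array([.5887,-.1974]); t=np.radians(9.35); R=np.array([[np.cos(t),-np.sin(t)],[np.sin(t),np.cos(t)]])
W=lambda x,y:(320+x/3-.33,150+y/3-.33)
for nm,z,ps in [("tab top outer",.124,[(172,275),(164,408)]),("tab top inner",.124,[(192,275),(188,408)]),("bar",.129,[(538,193),(505,515)]),("plate -x edge",.105,[(176,70),(158,535)])]:
    for p in ps: print(nm,(onz("wrist",W(*p),z)[:2]-c)@R)
E
```

```text
tab top outer [-0.0579  0.0111]
tab top outer [-0.0585 -0.0146]
tab top inner [-0.0543  0.0111]
tab top inner [-0.054  -0.0147]
bar [0.0049 0.0273]
bar [ 0.0053 -0.0341]
plate -x edge [-0.0558  0.0462]
plate -x edge [-0.0561 -0.0501]
```

Wrist view: tab at about (376,260), handle bar at (494,268), and the cover centre about 4 mm further in than the box centre. Descending in front of the tab.

```bash

python3 -m inch '[0,0.18,0,0,0,0,0.8,0,0,0,0.9,0,0,0,0.9,0,0,0,0.9,0,0,0,0,0,0,0,0,0,0,0,0,0]'
python3 -m inch '[0.2,0,0,0,0.2,0,0,0,0.2,0,0,0,0.2,0,0,0,0,0,0,0,0,0,0,0,0,0,0,0,0,0,0,0]'
python3 - <<'E'
from h import *
import cv2
a=cam("side")["pixels"][195:345,235:435]; cv2.imwrite("pics/d_sidec.png",cv2.resize(a,None,fx=4,fy=4,interpolation=cv2.INTER_CUBIC))
a=cam("wrist")["pixels"][180:380,250:510]; cv2.imwrite("pics/d_wc.png",cv2.resize(a,None,fx=3,fy=3,interpolation=cv2.INTER_CUBIC))
E
```

```text
time_s: 2.4
ee_pos: [0.5006, -0.2139, 0.1205]
orientation: [[0.987, 0.163, -0.0], [0.163, -0.987, -0.0], [-0.0, 0.0, -1.0]]
force: [1.0, -1.0, 0.0]
finger_gap: 0.005
time_s: 3.07
ee_pos: [0.5083, -0.2126, 0.1206]
orientation: [[0.987, 0.163, -0.0], [0.163, -0.987, -0.0], [-0.0, 0.0, -1.0]]
force: [-0.0, 0.3, 0.4]
finger_gap: 0.006
```

View pics/d_sidec.png

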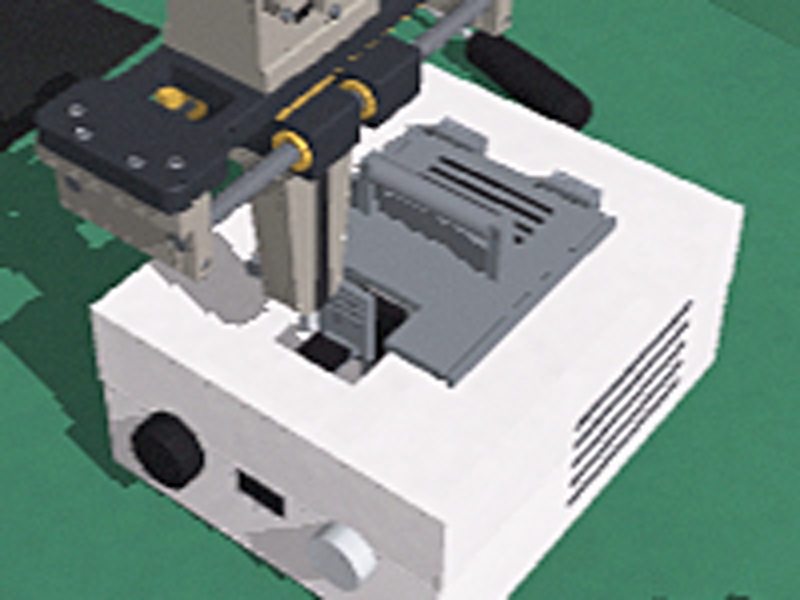

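View pics/d_wc.png

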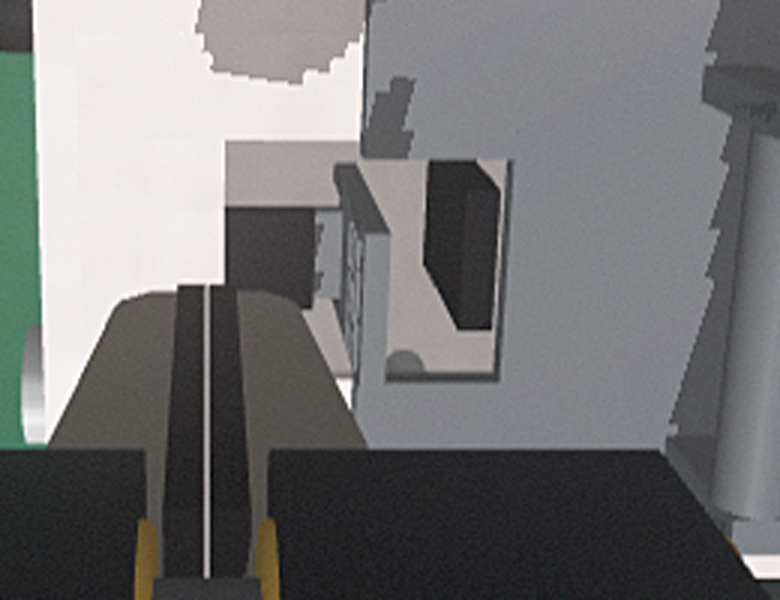

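Tip is about 5 mm short of the tab face and centred on it (wrist crop, tab at about (365,270) and fingertip right edge at about (300,300)). Advancing by feel.

```bash
cat > f.py <<'E'
from cell import manip,imaging
import numpy as np
F=[];P=[]
for i in range(4):
    o=manip.get_obs();F.append(o["force"]);P.append(o["ee_pos"]);imaging.grab_frame("wrist")
e=np.array([.9867,.1625,0])
c=np.array([.5934,-.1986,0.])
print("t%.2f Fx'=%.2f F=%s x'=%.2fmm z=%.2f"%(o["time_s"],np.mean(F,0)@e,np.round(np.mean(F,0),1),1e3*(np.mean(P,0)-c)@e,1e3*np.mean(P,0)[2]))
E
python3 f.py
python3 -m inch '[0.05,0,0,0,0.05,0,0,0,0.05,0,0,0,0.05,0,0,0,0.0,0,0,0,0,0,0,0,0,0,0,0,0,0,0,0]' |grep -E "time|force|pos"; python3 f.py
python3 -m inch '[0.05,0,0,0,0.05,0,0,0,0,0,0,0,0,0,0,0,0.0,0,0,0,0,0,0,0,0,0,0,0,0,0,0,0]' |grep -E "time|force|pos"; python3 f.py
```

```text
t3.32 Fx'=0.02 F=[ 0.1 -0.3  0.2] x'=-86.22mm z=120.61
time_s: 4.03
ee_pos: [0.5104, -0.2123, 0.1206]
force: [-0.5, -0.5, -1.0]
t4.18 Fx'=-0.10 F=[-0.  -0.5 -0.5] x'=-84.18mm z=120.60
time_s: 4.9
ee_pos: [0.5113, -0.2121, 0.1206]
force: [-0.6, 0.4, 0.2]
t5.05 Fx'=-0.32 F=[-0.4  0.3 -0.1] x'=-83.18mm z=120.60
```

```bash

python3 -m inch '[0.05,0,0,0,0.05,0,0,0,0,0,0,0,0,0,0,0,0.0,0,0,0,0,0,0,0,0,0,0,0,0,0,0,0]' >/dev/null; python3 f.py
python3 -m inch '[0.05,0,0,0,0.05,0,0,0,0,0,0,0,0,0,0,0,0.0,0,0,0,0,0,0,0,0,0,0,0,0,0,0,0]' >/dev/null; python3 f.py
python3 -m inch '[0.05,0,0,0,0.05,0,0,0,0,0,0,0,0,0,0,0,0.0,0,0,0,0,0,0,0,0,0,0,0,0,0,0,0]' >/dev/null; python3 f.py
```

```text
t5.92 Fx'=-0.16 F=[-0.1 -0.3 -0.1] x'=-82.19mm z=120.60
t6.78 Fx'=0.04 F=[ 0.  0. -0.] x'=-81.16mm z=120.61
t7.65 Fx'=0.07 F=[ 0.1 -0.  -0.1] x'=-80.17mm z=120.60
```

```bash

python3 -m inch '[0.05,0,0,0,0.05,0,0,0,0,0,0,0,0,0,0,0,0.0,0,0,0,0,0,0,0,0,0,0,0,0,0,0,0]' >/dev/null; python3 f.py
python3 -m inch '[0.05,0,0,0,0.05,0,0,0,0,0,0,0,0,0,0,0,0.0,0,0,0,0,0,0,0,0,0,0,0,0,0,0,0]' >/dev/null; python3 f.py
python3 - <<'E'
from h import *
import cv2
a=cam("side")["pixels"][195:345,235:435]; cv2.imwrite("pics/e_sidec.png",cv2.resize(a,None,fx=4,fy=4,interpolation=cv2.INTER_CUBIC))
a=cam("wrist")["pixels"][180:380,250:510]; cv2.imwrite("pics/e_wc.png",cv2.resize(a,None,fx=3,fy=3,interpolation=cv2.INTER_CUBIC))
E
```

```text
t8.52 Fx'=-0.44 F=[-0.5  0.5 -0. ] x'=-79.18mm z=120.60
t9.38 Fx'=-0.24 F=[-0.1 -0.6  0. ] x'=-78.18mm z=120.59
```

View pics/e_wc.png

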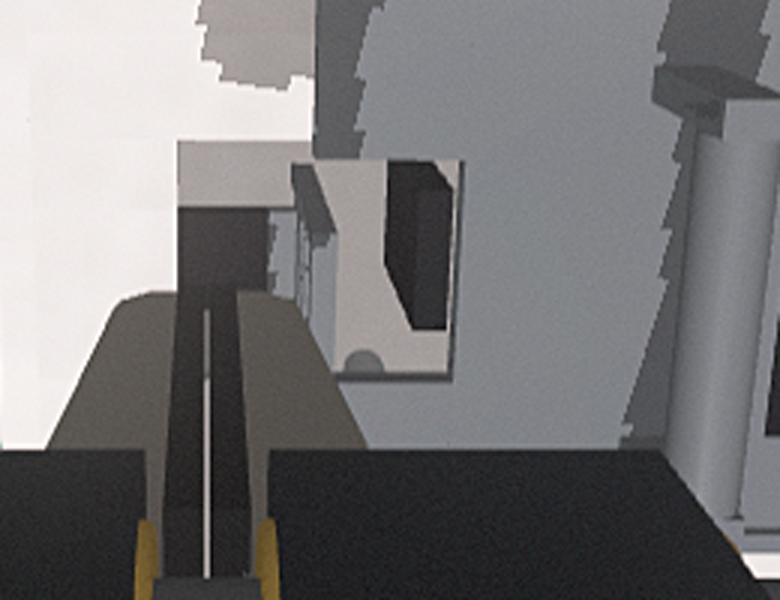

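View pics/e_sidec.png

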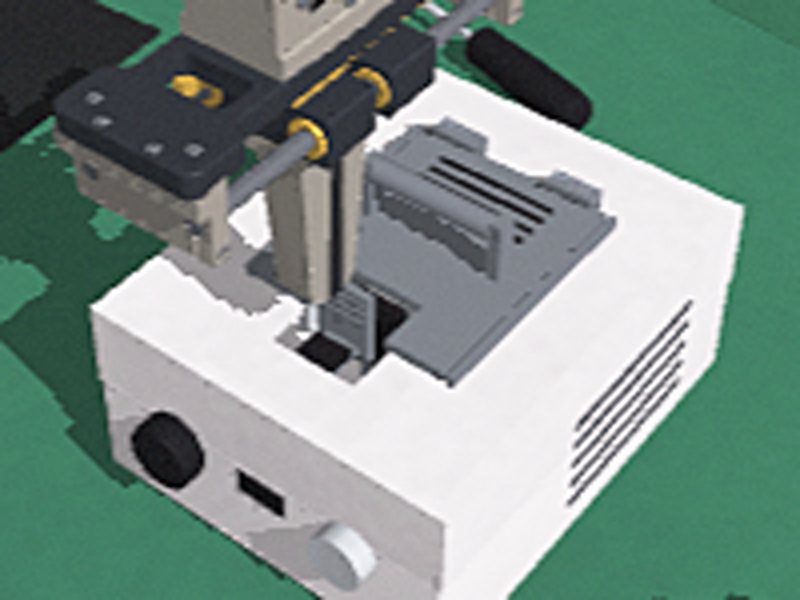

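Still no contact; the tip is within a few mm of the face (crop 290 vs 300). The fingertip must be slimmer than I assumed, so I'll continue.

```bash

python3 -m inch '[0.05,0,0,0,0.05,0,0,0,0,0,0,0,0,0,0,0,0.0,0,0,0,0,0,0,0,0,0,0,0,0,0,0,0]' >/dev/null; python3 f.py
python3 -m inch '[0.05,0,0,0,0.05,0,0,0,0,0,0,0,0,0,0,0,0.0,0,0,0,0,0,0,0,0,0,0,0,0,0,0,0]' >/dev/null; python3 f.py
python3 -m inch '[0.05,0,0,0,0.05,0,0,0,0,0,0,0,0,0,0,0,0.0,0,0,0,0,0,0,0,0,0,0,0,0,0,0,0]' >/dev/null; python3 f.py
```

```text
t10.35 Fx'=0.12 F=[0.1 0.1 0.2] x'=-77.17mm z=120.60
t11.22 Fx'=0.07 F=[ 0.1  0.1 -0.1] x'=-76.17mm z=120.60
t12.08 Fx'=0.27 F=[ 0.3 -0.1  0.1] x'=-75.18mm z=120.60
```

```bash

python3 -m inch '[0.05,0,0,0,0.05,0,0,0,0,0,0,0,0,0,0,0,0.0,0,0,0,0,0,0,0,0,0,0,0,0,0,0,0]' >/dev/null; python3 f.py
python3 -m inch '[0.05,0,0,0,0.05,0,0,0,0,0,0,0,0,0,0,0,0.0,0,0,0,0,0,0,0,0,0,0,0,0,0,0,0]' >/dev/null; python3 f.py
```

```text
t12.95 Fx'=-0.14 F=[-0.1 -0.2  0.2] x'=-74.16mm z=120.60
t13.82 Fx'=0.39 F=[ 0.4  0.  -0.1] x'=-73.18mm z=120.60
```

```bash

python3 -m inch '[0.05,0,0,0,0.05,0,0,0,0,0,0,0,0,0,0,0,0.0,0,0,0,0,0,0,0,0,0,0,0,0,0,0,0]' >/dev/null; python3 f.py
python3 - <<'E'
from h import *
import cv2
a=cam("wrist")["pixels"][180:380,250:510]; cv2.imwrite("pics/g_wc.png",cv2.resize(a,None,fx=3,fy=3,interpolation=cv2.INTER_CUBIC))
E
```

```text
t14.68 Fx'=0.12 F=[ 0.2 -0.3 -0.2] x'=-72.19mm z=120.58
```

View pics/g_wc.png

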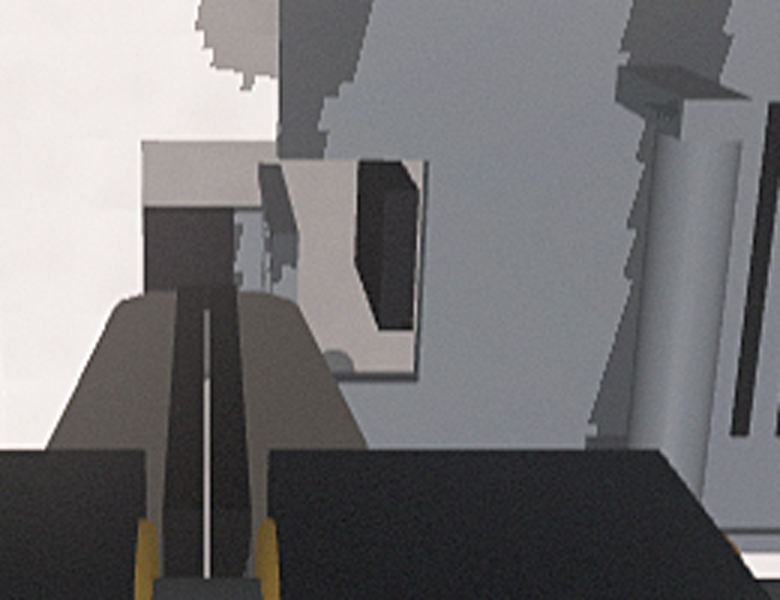

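```bash
python3 - <<'E'
from h import *
import cv2
from cell import manip
np.set_printoptions(precision=1,suppress=True)
o=manip.get_obs(); f=cam("wrist"); A=np.asarray(f["attitude"]);O=np.asarray(f["origin"])
def proj(p):
    q=A.T@(p-O); return np.array([f["fx"]*q[0]/q[2]+f["cx"],f["fy"]*q[1]/q[2]+f["cy"]])
R=o["orientation"];p=o["ee_pos"]; print(p,O,A)
for l in [(0,0,.011),(0,-.010,.011),(0,.010,.011),(.008,-.01,.011),(-.008,-.01,.011),(.018,-.01,.011)]:
    q=proj(p+R@np.array(l)); print(l,q,(q-[250,180])*3)
c=np.array([.5934,-.1986]);e=np.array([.9867,.1625]);n=np.array([-.1625,.9867])
for x,y,z in [(-.062,.013,.124),(-.062,-.013,.124),(-.062,.013,.1),(-.062,.013,.109)]:
    q=proj(np.r_[c+x*e+y*n,z]); print("tab",x,y,z,(q-[250,180])*3)
E
```

```text
[ 0.5 -0.2  0.1] [ 0.5 -0.1  0.3] [[ 1.   0.2  0. ]
 [ 0.2 -1.  -0.2]
 [ 0.   0.3 -1. ]]
(0, 0, 0.011) [319.7 274. ] [209.1 281.9]
(0, -0.01, 0.011) [319.7 255. ] [209.1 224.9]
(0, 0.01, 0.011) [319.7 292.5] [209.1 337.6]
(0.008, -0.01, 0.011) [335.8 254.9] [257.3 224.8]
(-0.008, -0.01, 0.011) [303.6 255. ] [160.9 224.9]
(0.018, -0.01, 0.011) [355.8 254.9] [317.5 224.8]
tab -0.062 0.013 0.124 [275.4 233.2]
tab -0.062 -0.013 0.124 [273.1 389.1]
tab -0.062 0.013 0.1 [267.8 192. ]
tab -0.062 0.013 0.109 [270.4 206.4]
```

```bash
python3 - <<'E'
from h import *
import cv2
from cell import manip
np.set_printoptions(precision=1,suppress=True)
o=manip.get_obs();R=o["orientation"];p=o["ee_pos"]
for n,x0,y0 in [("side",250,195),("wrist",250,180),("scene",180,180)]:
    f=cam(n); A=np.asarray(f["attitude"]);O=np.asarray(f["origin"])
    im=cv2.resize(f["pixels"][y0:y0+150,x0:x0+200],None,fx=4,fy=4,interpolation=cv2.INTER_CUBIC)
    for l,c in [((0,0,.011),(0,0,255)),((0,-.010,.011),(0,255,0)),((0,.010,.011),(255,0,0))]:
        q=A.T@(p+R@np.array(l)-O); u=np.array([f["fx"]*q[0]/q[2]+f["cx"]-x0,f["fy"]*q[1]/q[2]+f["cy"]-y0])*4+2
        cv2.circle(im,tuple(int(v) for v in u),4,c,-1); print(n,l,u)
    cv2.imwrite(f"pics/i_{n}.png",im)
E
```

```text
side (0, 0, 0.011) [269.9 333.1]
side (0, -0.01, 0.011) [250.4 322.1]
side (0, 0.01, 0.011) [289.8 344.2]
wrist (0, 0, 0.011) [280.7 377.7]
wrist (0, -0.01, 0.011) [280.7 301.7]
wrist (0, 0.01, 0.011) [280.7 451.9]
scene (0, 0, 0.011) [266.7 296.9]
scene (0, -0.01, 0.011) [278.3 288. ]
scene (0, 0.01, 0.011) [254.9 305.9]
```

View pics/i_side.png

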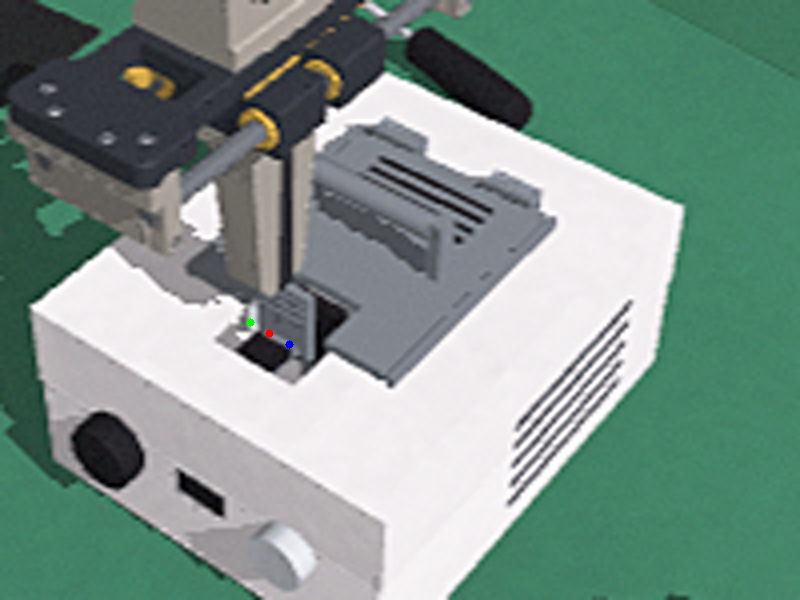

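View pics/i_scene.png

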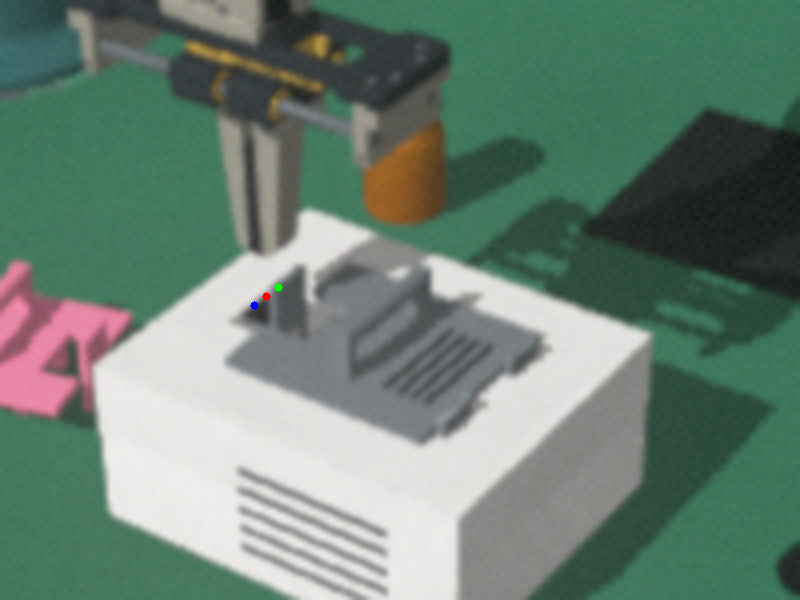

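View pics/i_wrist.png

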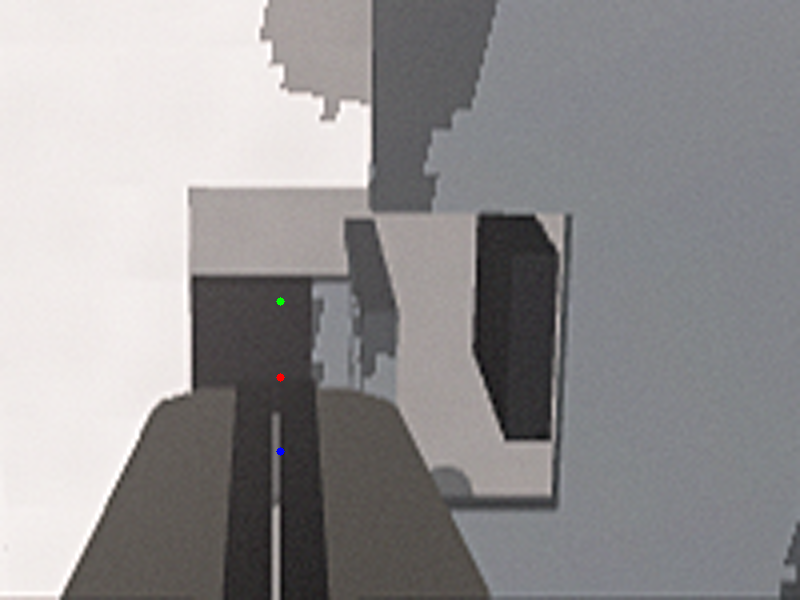

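```bash
python3 - <<'E'
from h import *
from cell import manip
np.set_printoptions(precision=4,suppress=True)
print(manip.finger_overhang, manip.get_obs()["ee_pos"])
S=lambda x,y:(250+x/4-.4,195+y/4-.4);T=lambda x,y:(180+x/4-.4,180+y/4-.4);W=lambda x,y:(250+x/4-.4,180+y/4-.4)
# +y side... side cam pad-front bottom vs scene bottom centre
print(tri("side",S(258,293),"scene",T(265,254)))
print(tri("wrist",W(276,388),"scene",T(280,248)))
print(tri("wrist",W(276,388),"side",S(240,285)))
E
```

```text
0.011 [ 0.5222 -0.2103  0.1206]
(array([ 0.5189, -0.2073,  0.1323]), np.float64(0.001264939431255452))
(array([ 0.5217, -0.2013,  0.1354]), np.float64(0.003803051040090327))
(array([ 0.5181, -0.2019,  0.1336]), np.float64(0.005348421443651329))
```

```bash
python3 -m inch '[-0.2,0,0,0,-0.2,0,0,0,-0.2,0,0,0,-0.2,0,0,0,-0.2,0,0,0,-0.2,0,0,0,0,0,0,0,0,0,0,0]' |grep force; python3 - <<'E'
import cv2
a=cv2.imread("pics/a_side.png")[60:170,220:360]; cv2.imwrite("pics/j1.png",cv2.resize(a,None,fx=5,fy=5,interpolation=cv2.INTER_CUBIC))
a=cv2.imread("pics/a_scene.png")[110:220,310:430]; cv2.imwrite("pics/j2.png",cv2.resize(a,None,fx=5,fy=5,interpolation=cv2.INTER_CUBIC))
E
```

```text
force: [0.7, -0.3, 0.7]
```

View pics/j1.png

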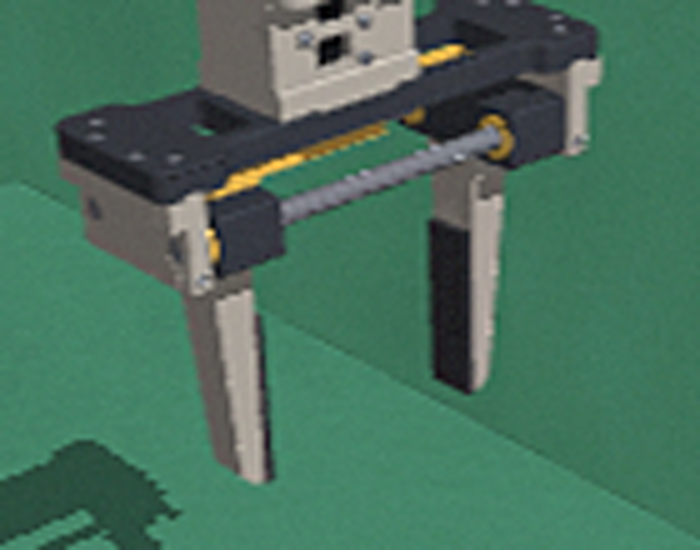

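View pics/j2.png

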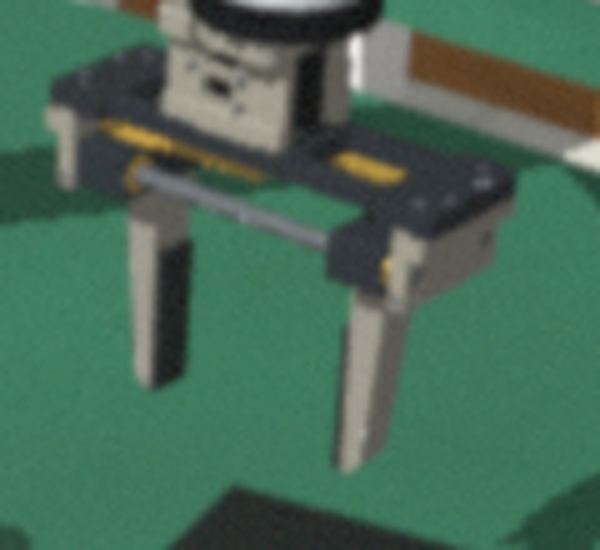

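```bash
python3 - <<'E'
from h import *
np.set_printoptions(precision=4,suppress=True)
S=lambda x,y:(220+x/5-.4,60+y/5-.4);T=lambda x,y:(310+x/5-.4,110+y/5-.4)
print(tri("side",S(268,482),"scene",T(155,388)))
print(tri("side",S(470,390),"scene",T(350,470)))
E
```

```text
(array([ 0.6017, -0.0064,  0.2142]), np.float64(0.0018700850925182663))
(array([ 0.702 , -0.0033,  0.2126]), np.float64(0.00032717063103795973))
```

The pictures disagree with the stated tool geometry. In all three views, and from the 92 mm jaw spacing in the wrist view, the fingertips sit about 18 mm above (behind) the reported TCP rather than 11 mm ahead of it. The fingers therefore passed above the tab. I've backed off and will descend by feel, checking force at each step.

```bash
python3 f.py
python3 -m inch '[0,0,0.2,0,0,0,0.2,0,0,0,0.2,0,0,0,0.1,0,0,0,0,0,0,0,0,0,0,0,0,0,0,0,0,0]' |grep -E "force"
python3 -m inch '[0,0,0.1,0,0,0,0.1,0,0,0,0,0,0,0,0,0,0,0,0,0,0,0,0,0,0,0,0,0,0,0,0,0]' |grep -E "force"
python3 -m inch '[0,0,0.1,0,0,0,0.1,0,0,0,0,0,0,0,0,0,0,0,0,0,0,0,0,0,0,0,0,0,0,0,0,0]' |grep -E "force"; python3 f.py
```

```text
t16.05 Fx'=0.18 F=[ 0.2 -0.   0. ] x'=-84.04mm z=120.61
force: [-1.2, -0.7, -0.1]
force: [0.0, 0.9, 0.3]
force: [0.2, 0.5, -0.4]
t18.25 Fx'=-0.23 F=[-0.3  0.5 -0.2] x'=-84.15mm z=109.62
```

No contact with the stated tip already below the box top, so the pictures are right. Continuing down to a true tip height of about 10 mm over the top.

```bash

python3 -m inch '[0,0,0.3,0,0,0,0.3,0,0,0,0.2,0,0,0,0.2,0,0,0,0,0,0,0,0,0,0,0,0,0,0,0,0,0]' |grep -E "force"
python3 -m inch '[0,0,0.2,0,0,0,0.2,0,0,0,0.2,0,0,0,0.2,0,0,0,0,0,0,0,0,0,0,0,0,0,0,0,0,0]' |grep -E "force"; python3 f.py
python3 - <<'E'
from h import *
import cv2
a=cam("side")["pixels"][195:345,235:435]; cv2.imwrite("pics/k_sidec.png",cv2.resize(a,None,fx=4,fy=4,interpolation=cv2.INTER_CUBIC))
a=cam("wrist")["pixels"][180:380,250:510]; cv2.imwrite("pics/k_wc.png",cv2.resize(a,None,fx=3,fy=3,interpolation=cv2.INTER_CUBIC))
E
```

```text
force: [0.6, 0.3, -0.0]
force: [0.9, -0.1, 0.0]
t19.78 Fx'=-0.01 F=[ 0.  -0.2 -0. ] x'=-84.09mm z=91.69
```

View pics/k_sidec.png

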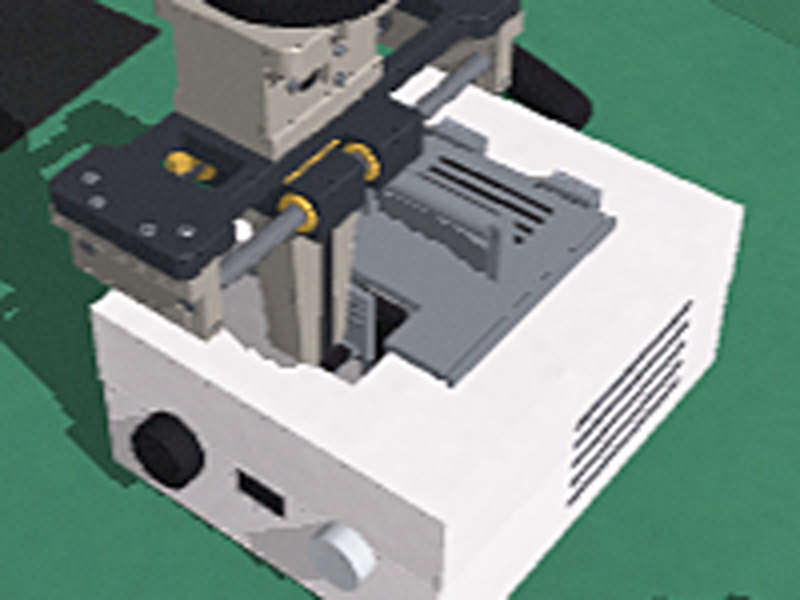

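View pics/k_wc.png

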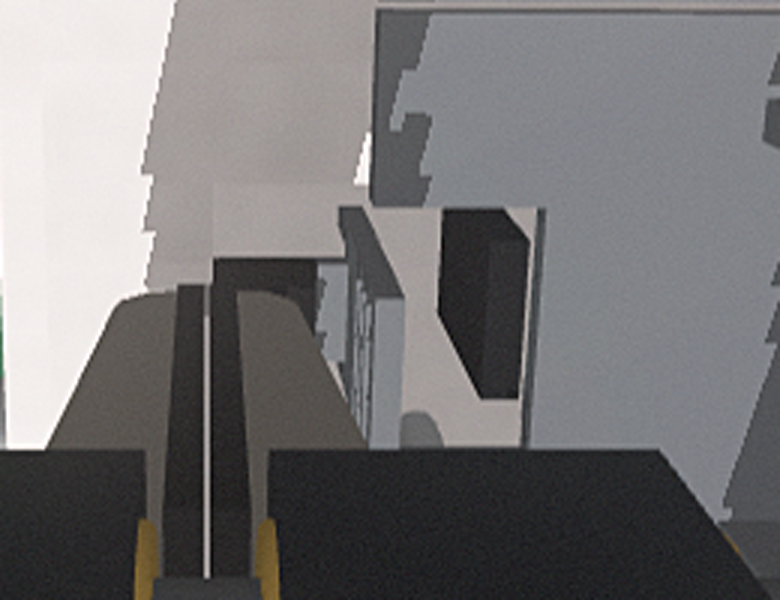

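Now the tip (crop 295,295) stands beside the tab face (crop 345,300) at the right depth, about 8 mm off.

```bash

python3 -m inch '[0.1,0,0,0,0.1,0,0,0,0.1,0,0,0,0.1,0,0,0,0.0,0,0,0,0,0,0,0,0,0,0,0,0,0,0,0]' >/dev/null; python3 f.py
python3 -m inch '[0.05,0,0,0,0.05,0,0,0,0.05,0,0,0,0,0,0,0,0.0,0,0,0,0,0,0,0,0,0,0,0,0,0,0,0]' >/dev/null; python3 f.py
python3 -m inch '[0.05,0,0,0,0.05,0,0,0,0,0,0,0,0,0,0,0,0.0,0,0,0,0,0,0,0,0,0,0,0,0,0,0,0]' >/dev/null; python3 f.py
```

```text
t20.75 Fx'=-0.11 F=[-0.  -0.5  0.3] x'=-80.21mm z=91.60
t21.62 Fx'=0.54 F=[0.5 0.5 0.1] x'=-78.68mm z=91.60
t22.48 Fx'=0.30 F=[ 0.3 -0.2 -0.1] x'=-77.66mm z=91.60
```

```bash

python3 -m inch '[0.05,0,0,0,0.05,0,0,0,0,0,0,0,0,0,0,0,0.0,0,0,0,0,0,0,0,0,0,0,0,0,0,0,0]' >/dev/null; python3 f.py
python3 -m inch '[0.05,0,0,0,0.05,0,0,0,0,0,0,0,0,0,0,0,0.0,0,0,0,0,0,0,0,0,0,0,0,0,0,0,0]' >/dev/null; python3 f.py
```

```text
t23.35 Fx'=-0.02 F=[-0.   0.1  0.1] x'=-76.66mm z=91.60
t24.22 Fx'=-1.92 F=[-1.9 -0.5  1.2] x'=-75.90mm z=91.56
```

Contact at x' about -76; the arm gives roughly 8 N/mm, so 0.6 mm steps from here.

```bash
sed -i 's/range(4)/range(1)/; s/;imaging.grab_frame("wrist")//' f.py
python3 -m inch '[0.03,0,0,0,0.03,0,0,0,0,0,0,0,0,0,0,0,0.0,0,0,0,0,0,0,0,0,0,0,0,0,0,0,0]' >/dev/null; python3 f.py
python3 -m inch '[0.03,0,0,0,0.03,0,0,0,0,0,0,0,0,0,0,0,0.0,0,0,0,0,0,0,0,0,0,0,0,0,0,0,0]' >/dev/null; python3 f.py
```

```text
t24.93 Fx'=-3.17 F=[-3.  -1.4  0.2] x'=-75.21mm z=91.52
t25.60 Fx'=-3.26 F=[-3.1 -1.3  1.3] x'=-74.50mm z=91.55
```

```bash

python3 -m inch '[0.03,0,0,0,0.03,0,0,0,0,0,0,0,0,0,0,0,0.0,0,0,0,0,0,0,0,0,0,0,0,0,0,0,0]' >/dev/null; python3 f.py
```

```text
t26.27 Fx'=-2.60 F=[-2.6 -0.4  0.8] x'=-73.94mm z=91.56
```

```bash

python3 -m inch '[0.03,0,0,0,0.03,0,0,0,0.02,0,0,0,0,0,0,0,0.0,0,0,0,0,0,0,0,0,0,0,0,0,0,0,0]' >/dev/null; python3 f.py
```

```text
t26.93 Fx'=-3.87 F=[-3.7 -1.5  0.5] x'=-73.10mm z=91.58
```

```bash

python3 -m inch '[0.03,0,0,0,0.03,0,0,0,0.02,0,0,0,0,0,0,0,0.0,0,0,0,0,0,0,0,0,0,0,0,0,0,0,0]' >/dev/null; python3 f.py
```

```text
t27.60 Fx'=-3.66 F=[-3.7 -0.1 -0.1] x'=-72.30mm z=91.57
```

```bash

python3 -m inch '[0.03,0,0,0,0.03,0,0,0,0.02,0,0,0,0,0,0,0,0.0,0,0,0,0,0,0,0,0,0,0,0,0,0,0,0]' >/dev/null; python3 f.py
```

```text
t28.27 Fx'=-3.73 F=[-3.7 -0.6  0.1] x'=-71.46mm z=91.60
```

```bash

python3 -m inch '[0.01,0,0,0,0.01,0,0,0,0.01,0,0,0,0.01,0,0,0,0.01,0,0,0,0,0,0,0,0,0,0,0,0,0,0,0]' >/dev/null; python3 f.py
```

```text
t28.93 Fx'=-4.29 F=[-4.  -2.2  1. ] x'=-71.00mm z=91.59
```

```bash

python3 -m inch '[0.01,0,0,0,0.01,0,0,0,0.01,0,0,0,0.01,0,0,0,0.01,0,0,0,0,0,0,0,0,0,0,0,0,0,0,0]' >/dev/null; python3 f.py
```

```text
t29.60 Fx'=-4.55 F=[-4.5 -0.7  1.5] x'=-70.50mm z=91.60
```

```bash

python3 -m inch '[0.01,0,0,0,0.01,0,0,0,0.01,0,0,0,0.01,0,0,0,0.01,0,0,0,0,0,0,0,0,0,0,0,0,0,0,0]' >/dev/null; python3 f.py
```

```text
t30.27 Fx'=-4.46 F=[-4.4 -0.9 -0.2] x'=-69.96mm z=91.59
```

```bash

python3 -m inch '[0.01,0,0,0,0.01,0,0,0,0.01,0,0,0,0.01,0,0,0,0.01,0,0,0,0,0,0,0,0,0,0,0,0,0,0,0]' >/dev/null; python3 f.py
```

```text
t30.93 Fx'=-5.48 F=[-5.3 -1.7  0.5] x'=-69.49mm z=91.57
```

```bash

python3 -m inch '[0.01,0,0,0,0.01,0,0,0,0.01,0,0,0,0,0,0,0,0,0,0,0,0,0,0,0,0,0,0,0,0,0,0,0]' >/dev/null; python3 f.py
```

```text
t31.60 Fx'=-4.70 F=[-4.5 -1.4  0.7] x'=-69.18mm z=91.59
```

```bash

python3 -m inch '[0.01,0,0,0,0.01,0,0,0,0.01,0,0,0,0.01,0,0,0,0,0,0,0,0,0,0,0,0,0,0,0,0,0,0,0]' >/dev/null; python3 f.py
```

```text
t32.27 Fx'=-5.32 F=[-5.2 -1.4  0.2] x'=-68.78mm z=91.58
```

```bash

python3 -m inch '[0.01,0,0,0,0.01,0,0,0,0.01,0,0,0,0.01,0,0,0,0,0,0,0,0,0,0,0,0,0,0,0,0,0,0,0]' >/dev/null; python3 f.py
```

```text
t32.93 Fx'=-5.07 F=[-5.  -0.6  0.3] x'=-68.39mm z=91.58
```

```bash

python3 -m inch '[0.01,0,0,0,0.01,0,0,0,0.01,0,0,0,0.01,0,0,0,0.01,0,0,0,0,0,0,0,0,0,0,0,0,0,0,0]' >/dev/null; python3 f.py
```

```text
t33.60 Fx'=-5.10 F=[-5.  -1.1  0.3] x'=-67.91mm z=91.59
```

```bash

python3 -m inch '[0.01,0,0,0,0.01,0,0,0,0.01,0,0,0,0.01,0,0,0,0.01,0,0,0,0,0,0,0,0,0,0,0,0,0,0,0]' >/dev/null; python3 f.py
```

```text
t34.27 Fx'=-4.93 F=[-4.8 -1.3  1.4] x'=-67.40mm z=91.59
```

```bash

python3 -m inch '[0.01,0,0,0,0.01,0,0,0,0.01,0,0,0,0.01,0,0,0,0.01,0,0,0,0,0,0,0,0,0,0,0,0,0,0,0]' >/dev/null; python3 f.py
```

```text
t34.93 Fx'=-5.13 F=[-5.2 -0.1  0.2] x'=-66.95mm z=91.57
```

```bash

python3 -m inch '[0.01,0,0,0,0.01,0,0,0,0.01,0,0,0,0.01,0,0,0,0.01,0,0,0,0,0,0,0,0,0,0,0,0,0,0,0]' >/dev/null; python3 f.py
```

```text
t35.60 Fx'=-4.61 F=[-4.6 -0.7 -0.6] x'=-66.47mm z=91.59
```

```bash

python3 -m inch '[0.01,0,0,0,0.01,0,0,0,0.01,0,0,0,0.01,0,0,0,0.01,0,0,0,0,0,0,0,0,0,0,0,0,0,0,0]' >/dev/null; python3 f.py
```

```text
t36.27 Fx'=-5.39 F=[-5.2 -1.6  0.1] x'=-65.94mm z=91.61
```

```bash

python3 -m inch '[0.01,0,0,0,0.01,0,0,0,0.01,0,0,0,0.01,0,0,0,0.01,0,0,0,0,0,0,0,0,0,0,0,0,0,0,0]' >/dev/null; python3 f.py
```

```text
t36.93 Fx'=-4.87 F=[-4.8 -1.  -0.1] x'=-65.48mm z=91.58
```

```bash

python3 -m inch '[0.01,0,0,0,0.01,0,0,0,0.01,0,0,0,0.01,0,0,0,0.01,0,0,0,0,0,0,0,0,0,0,0,0,0,0,0]' >/dev/null; python3 f.py
```

```text
t37.60 Fx'=-5.36 F=[-5.2 -1.4 -0. ] x'=-65.00mm z=91.56
```

```bash

python3 -m inch '[0.01,0,0,0,0.01,0,0,0,0.01,0,0,0,0.01,0,0,0,0.01,0,0,0,0,0,0,0,0,0,0,0,0,0,0,0]' >/dev/null; python3 f.py
```

```text
t38.27 Fx'=-5.23 F=[-5.3 -0.1 -0.1] x'=-64.52mm z=91.57
```

```bash

python3 -m inch '[0.01,0,0,0,0.01,0,0,0,0.01,0,0,0,0.01,0,0,0,0.01,0,0,0,0,0,0,0,0,0,0,0,0,0,0,0]' >/dev/null; python3 f.py
```

```text
t38.93 Fx'=-5.61 F=[-5.6 -0.6 -0. ] x'=-64.00mm z=91.59
```

```bash

python3 -m inch '[0.01,0,0,0,0.01,0,0,0,0.01,0,0,0,0.01,0,0,0,0.01,0,0,0,0,0,0,0,0,0,0,0,0,0,0,0]' >/dev/null; python3 f.py
```

```text
t39.60 Fx'=-6.25 F=[-6.2 -0.7  0.7] x'=-63.50mm z=91.60
```

```bash

python3 -m inch '[0.01,0,0,0,0.01,0,0,0,0.01,0,0,0,0.01,0,0,0,0.01,0,0,0,0,0,0,0,0,0,0,0,0,0,0,0]' >/dev/null; python3 f.py
```

```text
t40.27 Fx'=-6.41 F=[-6.2 -1.5  0.7] x'=-63.04mm z=91.58
```

```bash

python3 -m inch '[0.01,0,0,0,0.01,0,0,0,0.01,0,0,0,0.01,0,0,0,0.01,0,0,0,0,0,0,0,0,0,0,0,0,0,0,0]' >/dev/null; python3 f.py
```

```text
t40.93 Fx'=-5.10 F=[-5.  -1.3  1.2] x'=-62.54mm z=91.63
```

```bash

python3 -m inch '[0.01,0,0,0,0.01,0,0,0,0.01,0,0,0,0.01,0,0,0,0.01,0,0,0,0,0,0,0,0,0,0,0,0,0,0,0]' >/dev/null; python3 f.py
```

```text
t41.60 Fx'=-5.11 F=[-5.  -0.9  1.1] x'=-62.01mm z=91.62
```

```bash

python3 -m inch '[0.01,0,0,0,0.01,0,0,0,0.01,0,0,0,0.01,0,0,0,0.01,0,0,0,0,0,0,0,0,0,0,0,0,0,0,0]' >/dev/null; python3 f.py
```

```text
t42.27 Fx'=-4.89 F=[-4.8 -1.   1.3] x'=-61.42mm z=91.69
```

```bash

python3 -m inch '[0.01,0,0,0,0.01,0,0,0,0.01,0,0,0,0.01,0,0,0,0.01,0,0,0,0,0,0,0,0,0,0,0,0,0,0,0]' >/dev/null; python3 f.py
```

```text
t42.93 Fx'=-3.37 F=[-3.4 -0.1  3.2] x'=-60.68mm z=91.75
```

Fx is dropping, Fz is rising to +3.2 N, and the finger is nudged ahead: the cover seems freed and pushing up. I'll check with a picture.

```bash
python3 - <<'E'
from h import *
import cv2
a=cam("side")["pixels"][195:345,235:435]; cv2.imwrite("pics/l_sidec.png",cv2.resize(a,None,fx=4,fy=4,interpolation=cv2.INTER_CUBIC))
E
python3 f.py
```

```text
t42.98 Fx'=-3.68 F=[-3.6 -0.8  2.7] x'=-60.74mm z=91.70
```

View pics/l_sidec.png

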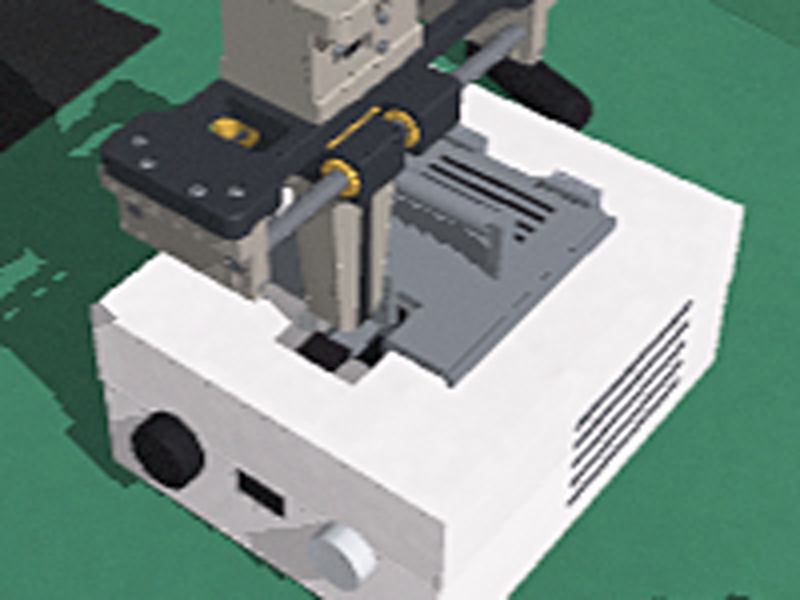

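```bash

python3 -m inch '[0.01,0,0,0,0.01,0,0,0,0.01,0,0,0,0.01,0,0,0,0.01,0,0,0,0,0,0,0,0,0,0,0,0,0,0,0]' >/dev/null; python3 f.py
```

```text
t43.65 Fx'=-4.48 F=[-4.4 -0.7  3.6] x'=-60.37mm z=91.59
```

```bash

python3 -m inch '[0.01,0,0,0,0.01,0,0,0,0.01,0,0,0,0.01,0,0,0,0,0,0,0,0,0,0,0,0,0,0,0,0,0,0,0]' >/dev/null; python3 f.py
```

```text
t44.32 Fx'=-4.77 F=[-4.7 -1.1  4.3] x'=-59.96mm z=91.61
```

Fz keeps rising (+4.3 N), which matches the sprung cover being held down by finger friction. Raising 15 mm.

```bash

python3 -m inch '[0,0,-0.2,0,0,0,-0.25,0,0,0,-0.25,0,0,0,-0.25,0,0,0,-0.25,0,0,0,-0.3,0,0,0,0,0,0,0,0,0]' >/dev/null; python3 f.py;python3 - <<'E'
from h import *
import cv2
a=cam("side")["pixels"][195:345,235:435]; cv2.imwrite("pics/n_sidec.png",cv2.resize(a,None,fx=4,fy=4,interpolation=cv2.INTER_CUBIC))
E
```

```text
t44.98 Fx'=-4.74 F=[-4.6 -1.4  0.8] x'=-60.27mm z=106.46
```

View pics/n_sidec.png

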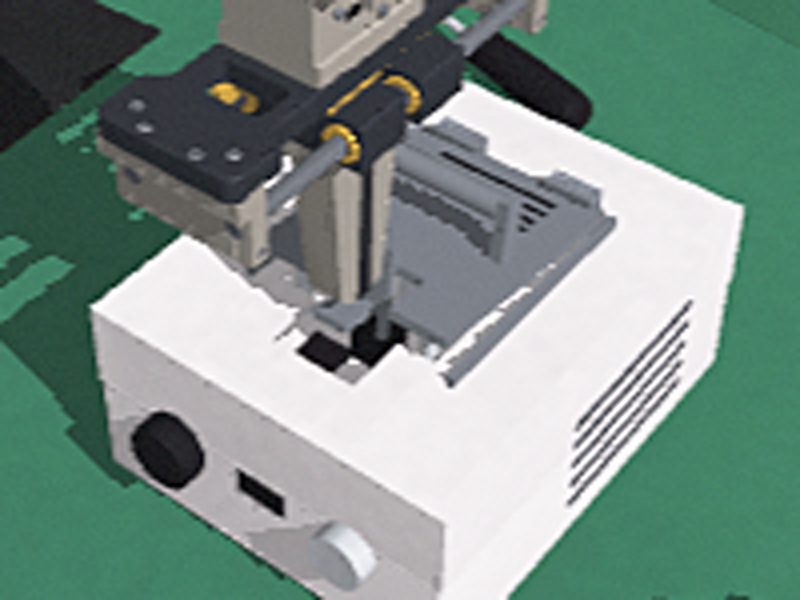

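Sprung up: the tab edge stands well clear of the box top (gap visible at crop 440,350), and the lips are still hooked. Backing off, then over the handle.

```bash

python3 -m inch '[-0.4,0,0,0,-0.4,0,0,0,-0.4,0,0,0,0,0,-0.9,0,0,0,-0.9,0,0,0,-0.9,0,0,0,-0.9,0,0,0,0,0]' >/dev/null; python3 f.py
python3 -m inch '[1.5,0,0,0,1.5,0,0,0,1.5,0,0,0,1.5,0,0,0,1.5,0,0,0,0,0,0,0,0,0,0,0,0,0,0,0]' 43 | tail -1; python3 f.py
python3 - <<'E'
from h import *
import cv2
a=cam("side")["pixels"][195:345,235:435]; cv2.imwrite("pics/o_sidec.png",cv2.resize(a,None,fx=4,fy=4,interpolation=cv2.INTER_CUBIC))
cv2.imwrite("pics/o_w.png",cam("wrist")["pixels"])
E
```

```text
t45.70 Fx'=0.50 F=[ 0.5 -0.2 -0. ] x'=-69.89mm z=145.56
finger_gap: 0.433
t46.37 Fx'=-0.58 F=[-0.6 -0.1 -0.7] x'=2.16mm z=142.39
```

View pics/o_w.png

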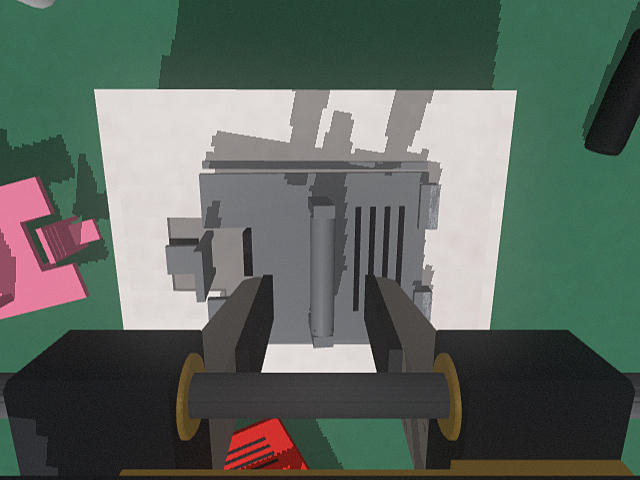

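View pics/o_sidec.png

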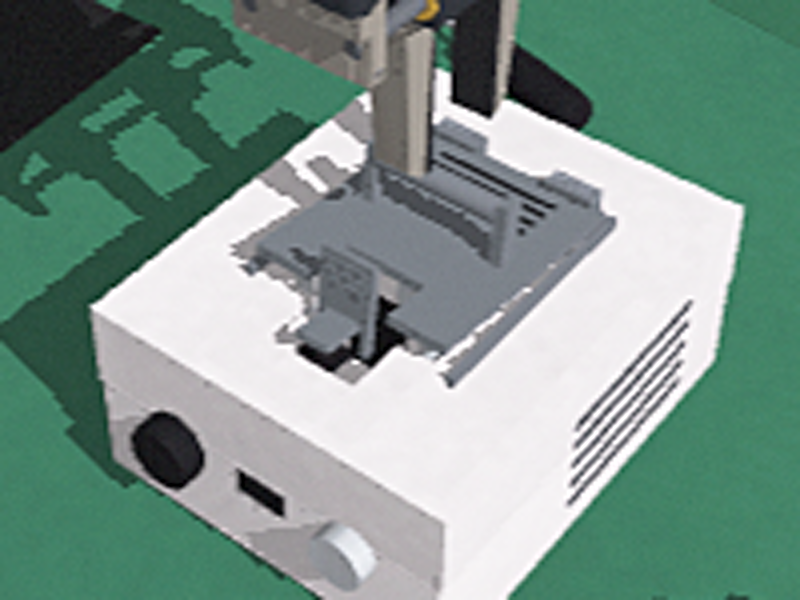

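Bar at wrist u=322, jaws centred at u=320: aligned. Descending and gripping.

```bash

python3 -m inch '[0,0,0.7,0,0,0,0.7,0,0,0,0.7,0,0,0,0.7,0,0,0,0.6,0,0,0,0.4,0,0,0,0,0,0,0,0,0]' >/dev/null; python3 f.py
python3 -m inch '[0,0,0,0,0,0,0,0,0,0,0,0,0,0,0,0,0,0,0,0,0,0,0,0,0,0,0,0,0,0,0,0]' 0 | tail -2; python3 f.py
python3 - <<'E'
from h import *
import cv2
a=cam("side")["pixels"][195:345,235:435]; cv2.imwrite("pics/p_sidec.png",cv2.resize(a,None,fx=4,fy=4,interpolation=cv2.INTER_CUBIC))
E
```

```text
t47.13 Fx'=-0.17 F=[-0.4  1.3 -0.3] x'=2.93mm z=104.23
force: [0.7, 0.1, 1.7]
finger_gap: 0.117
t47.80 Fx'=0.66 F=[0.7 0.1 1.7] x'=3.31mm z=104.91
```

View pics/p_sidec.png

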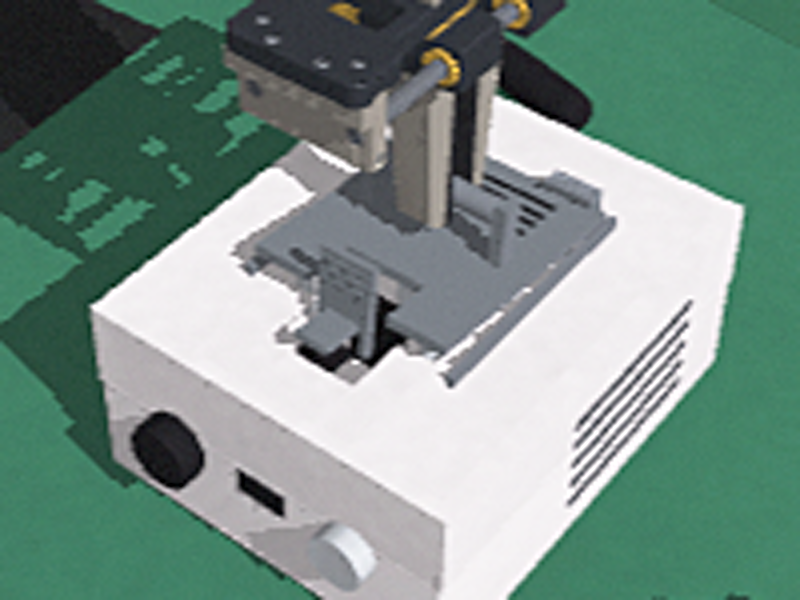

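Gripped on the bar (gap about 11 mm). Drawing the cover out 8.5 mm.

```bash

python3 -m inch '[-0.1,0,0,0,-0.15,0,0,0,-0.15,0,0,0,-0.15,0,0,0,-0.15,0,0,0,-0.15,0,0,0,0,0,0,0,0,0,0,0]' | tail -2; python3 f.py
python3 - <<'E'
from h import *
import cv2
a=cam("side")["pixels"][195:345,235:435]; cv2.imwrite("pics/q_sidec.png",cv2.resize(a,None,fx=4,fy=4,interpolation=cv2.INTER_CUBIC))
E
```

```text
force: [1.3, -0.7, 2.2]
finger_gap: 0.122
t48.52 Fx'=1.17 F=[ 1.3 -0.7  2.2] x'=-5.84mm z=104.68
```

View pics/q_sidec.png

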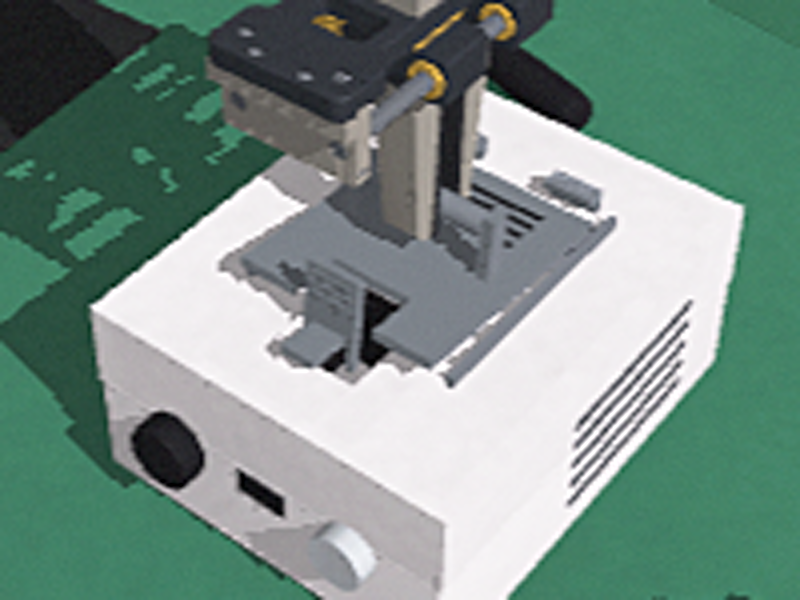

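Cover edge is clear of the lips (gap at crop 575,205). Lifting.

```bash

python3 -m inch '[0,0,-0.2,0,0,0,-0.3,0,0,0,-0.5,0,0,0,-0.7,0,0,0,-0.8,0,0,0,-0.8,0,0,0,-0.8,0,0,0,-0.8,0]' | tail -2; python3 f.py
python3 -m inch '[0,0,-1,0,0,0,-1,0,0,0,-1,0,0,0,-0.5,0,0,0,0,0,0,0,0,0,0,0,0,0,0,0,0,0]' | tail -2; python3 f.py
python3 - <<'E'
from h import *
import cv2
cv2.imwrite("pics/r_side.png",cam("side")["pixels"])
from cell import manip
o=manip.get_obs();p=o["ee_pos"];print(p)
e=np.array([.9867,.1625]);n=np.array([-.1625,.9867])
d=np.array([.5698,.1870])-p[:2]; print("tool x,y cm",100*d@e,-100*d@n)
E
```

```text
force: [0.4, 0.3, -2.0]
finger_gap: 0.122
t49.23 Fx'=0.46 F=[ 0.4  0.3 -2. ] x'=-5.37mm z=154.76
force: [0.4, 0.8, -2.3]
finger_gap: 0.118
t49.90 Fx'=0.49 F=[ 0.4  0.8 -2.3] x'=-5.92mm z=187.83
[ 0.58759325 -0.1992892   0.18789133]
tool x,y cm 4.521539151687867 -38.404295234857564
```

View pics/r_side.png

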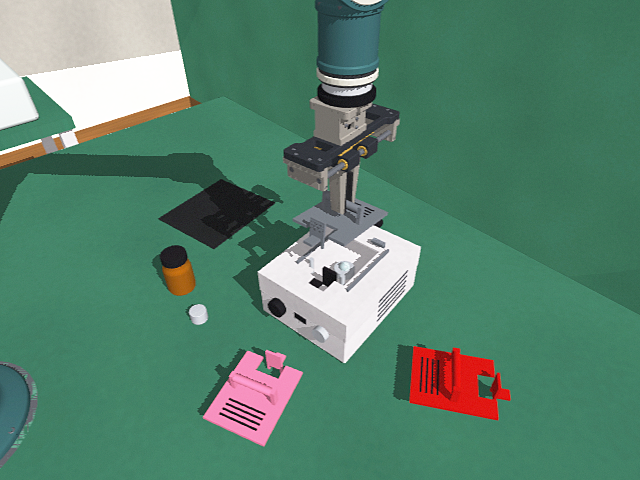

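Held with a slight tilt and 8 cm clear of the box, feet above jar height. Carrying to the mat.

```bash

python3 -m inch '[0.4,-1.5,0,0,0.4,-2.8,0,0,0.4,-3,0,0,0.4,-3,0,0,0.4,-3,0,0,0.4,-3,0,0,0.4,-3,0,0,0.4,-3,0,0]' | tail -2
python3 -m inch '[0.4,-3,0,0,0.4,-3,0,0,0.4,-3,0,0,0.12,-3,0,0,0,-2.3,0,0,0,-1.3,0,0,0,-0.5,0,0,0,0,0,0]' | tail -2
python3 -m inch '[0,0,1.5,0,0,0,2,0,0,0,2,0,0,0,2,0,0,0,1.5,0,0,0,1,0,0,0,0,0,0,0,0,0]' | tail -2
python3 - <<'E'
from h import *
import cv2
cv2.imwrite("pics/s_side.png",cam("side")["pixels"][80:330,60:360].repeat(2,0).repeat(2,1))
from cell import manip
o=manip.get_obs();p=o["ee_pos"];print(o["time_s"],p,o["force"])
e=np.array([.9867,.1625]);n=np.array([-.1625,.9867])
d=np.array([.5698,.1870])-p[:2]; print("tool x,y cm",100*d@e,-100*d@n)
E
```

```text
force: [0.8, 0.9, -2.5]
finger_gap: 0.123
force: [-0.2, -0.3, -2.2]
finger_gap: 0.116
force: [-0.1, -0.0, -1.6]
finger_gap: 0.117
52.0 [0.57080099 0.18602529 0.08931489] [ 0.96217268 -0.77880416 -1.69788524]
tool x,y cm -0.08292823854154673 -0.11244095781999638
```

View pics/s_side.png

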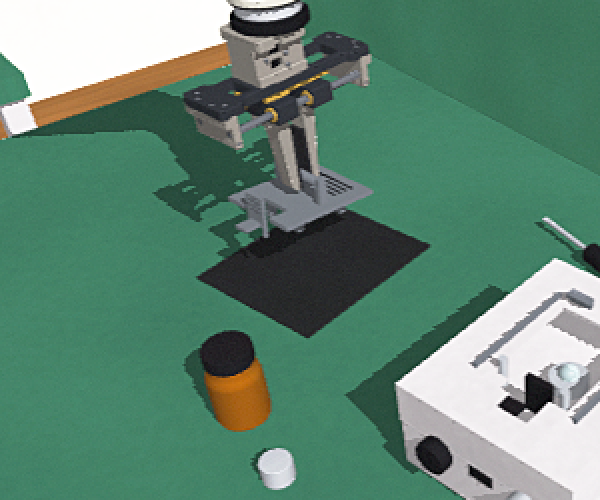

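```bash

python3 -m inch '[0,0,0.5,0,0,0,0.8,0,0,0,0.9,0,0,0,0.9,0,0,0,0.9,0,0,0,0.6,0,0,0,0.4,0,0,0,0,0]' | tail -2;python3 f.py
python3 -m inch '[0,0,0.15,0,0,0,0.15,0,0,0,0.15,0,0,0,0.15,0,0,0,0.15,0,0,0,0.1,0,0,0,0,0,0,0,0,0]' | tail -2;python3 f.py
python3 - <<'E'
from h import *
import cv2
cv2.imwrite("pics/t_side.png",cv2.resize(cam("side")["pixels"][130:260,140:300],None,fx=4,fy=4))
E
```

```text
force: [-0.6, 0.1, -1.9]
finger_gap: 0.118
t52.67 Fx'=-0.60 F=[-0.6  0.1 -1.9] x'=38.61mm z=37.22
force: [-0.6, 0.0, -2.4]
finger_gap: 0.123
t53.33 Fx'=-0.60 F=[-0.6  0.  -2.4] x'=39.43mm z=30.07
```

View pics/t_side.png

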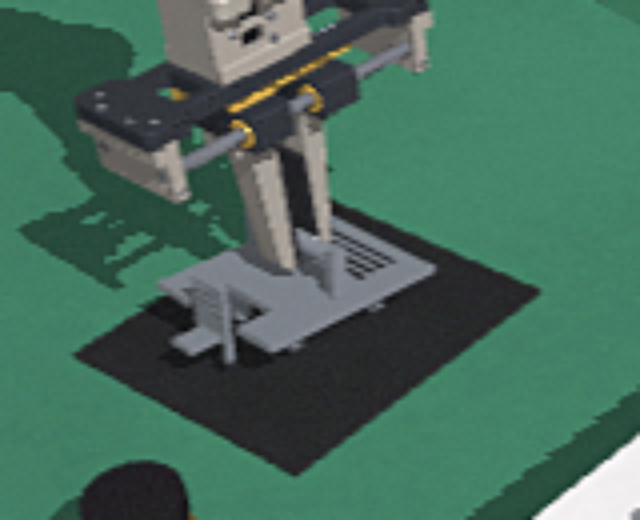

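```bash

python3 -m inch '[0,0,0.07,0,0,0,0.07,0,0,0,0.07,0,0,0,0.07,0,0,0,0.07,0,0,0,0,0,0,0,0,0,0,0,0,0]' | tail -2;python3 f.py
python3 -m inch '[0,0,0.05,0,0,0,0.05,0,0,0,0.05,0,0,0,0.05,0,0,0,0,0,0,0,0,0,0,0,0,0,0,0,0,0]' | tail -2;python3 f.py
```

```text
force: [-3.7, -0.8, 4.0]
finger_gap: 0.119
t54.05 Fx'=-3.75 F=[-3.7 -0.8  4. ] x'=39.11mm z=26.90
force: [-9.0, -2.7, 15.7]
finger_gap: 0.122
t54.72 Fx'=-9.31 F=[-9.  -2.7 15.7] x'=38.31mm z=26.11
```

```bash

python3 -m inch '[0,0,-0.05,0,0,0,-0.05,0,0,0,-0.05,0,0,0,0,0,0,0,0,0,0,0,0,0,0,0,0,0,0,0,0,0]' | tail -2;python3 f.py
python3 - <<'E'
from h import *
import cv2
cv2.imwrite("pics/u_side.png",cv2.resize(cam("side")["pixels"][130:260,140:300],None,fx=4,fy=4))
E
```

```text
force: [-5.2, -1.9, 8.4]
finger_gap: 0.122
t55.38 Fx'=-5.41 F=[-5.2 -1.9  8.4] x'=39.12mm z=26.79
```

View pics/u_side.png

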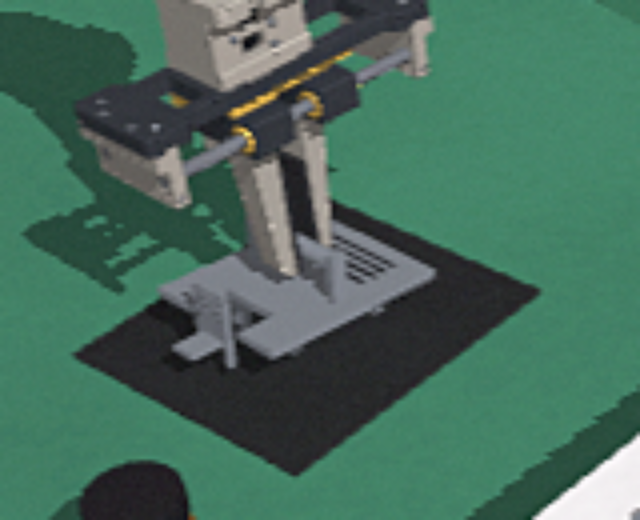

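```bash

python3 -m inch '[0,0,-0.05,0,0,0,-0.03,0,0,0,0,0,0,0,0,0,0,0,0,0,0,0,0,0,0,0,0,0,0,0,0,0]' | tail -2;python3 f.py
python3 -m inch '[0,0,0,0,0,0,0,0,0,0,0,0,0,0,0,0,0,0,0,0,0,0,0,0,0,0,0,0,0,0,0,0]' 20 | tail -2;python3 f.py
python3 -m inch '[0,0,0,0,0,0,0,0,0,0,0,0,0,0,0,0,0,0,0,0,0,0,0,0,0,0,0,0,0,0,0,0]' 40 | tail -2;python3 f.py
python3 - <<'E'
from h import *
import cv2
cv2.imwrite("pics/v_side.png",cv2.resize(cam("side")["pixels"][130:260,140:300],None,fx=4,fy=4))
E
```

```text
force: [-3.6, 0.2, 5.7]
finger_gap: 0.12
t56.10 Fx'=-3.47 F=[-3.6  0.2  5.7] x'=39.37mm z=27.01
force: [0.3, 0.7, -0.7]
finger_gap: 0.201
t56.77 Fx'=0.40 F=[ 0.3  0.7 -0.7] x'=39.60mm z=26.93
force: [0.0, -0.2, 0.8]
finger_gap: 0.397
t57.43 Fx'=0.00 F=[ 0.  -0.2  0.8] x'=39.44mm z=26.87
```

View pics/v_side.png

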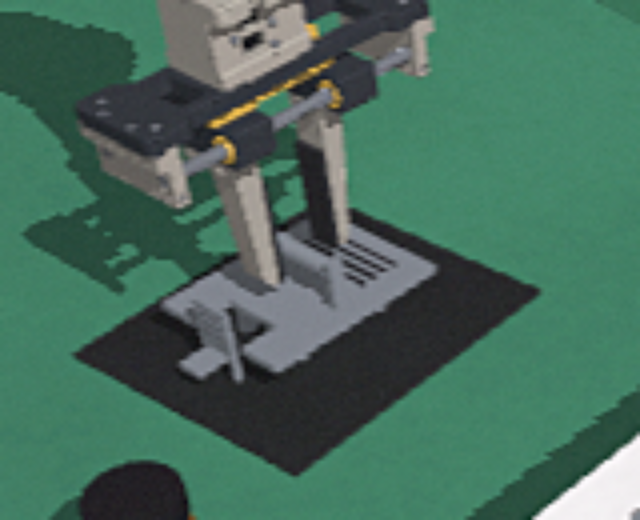

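Released and level on its feet. Retreating straight up and checking.

```bash

python3 -m inch '[0,0,-0.5,0,0,0,-1,0,0,0,-1.5,0,0,0,-2,0,0,0,-2.5,0,0,0,-2.5,0,0,0,-2,0,0,0,0,0]' | tail -2;python3 f.py
python3 - <<'E'
from h import *
import cv2
cv2.imwrite("pics/w_side.png",cv2.resize(cam("side")["pixels"][130:260,140:300],None,fx=4,fy=4))
cv2.imwrite("pics/w_wrist.png",cam("wrist")["pixels"])
cv2.imwrite("pics/w_scene.png",cv2.resize(cam("scene")["pixels"][130:330,240:460],None,fx=3,fy=3))
E
```

```text
force: [0.2, 0.5, 0.4]
finger_gap: 0.401
t58.15 Fx'=0.30 F=[0.2 0.5 0.4] x'=42.61mm z=152.65
```

View pics/w_side.png

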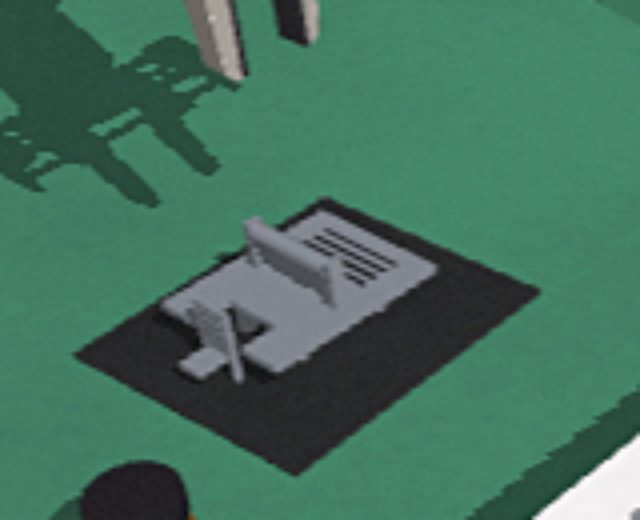

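View pics/w_scene.png

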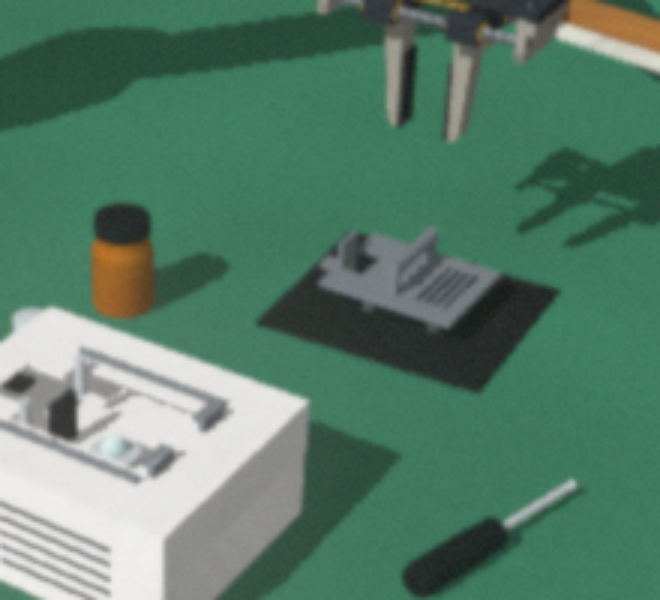

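View pics/w_wrist.png

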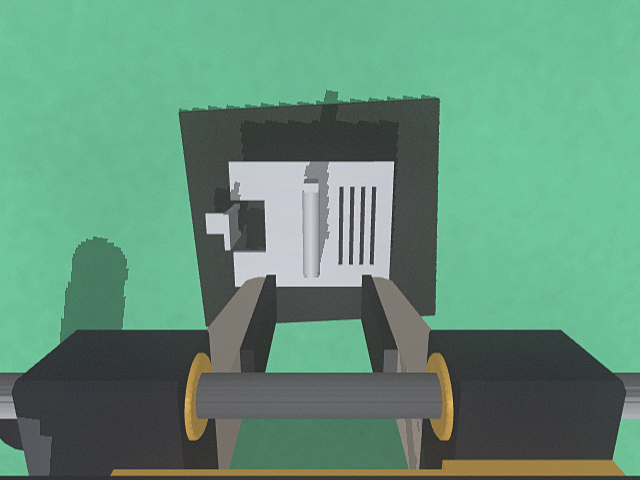

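```bash
python3 - <<'E'
from h import *
P=np.array([onz("wrist",p,.03)[:2] for p in [(229,161),(394,161),(388,287),(236,287)]]);print(P.mean(0))
M=np.array([onz("wrist",p,.003)[:2] for p in [(180,112),(438,98),(435,315),(206,326)]]);print(M.mean(0),np.linalg.norm(P.mean(0)-M.mean(0)))
print([np.linalg.norm(P[i]-P[(i+1)%4]).round(4) for i in range(4)])
E
```

```text
[0.56423887 0.18589063]
[0.56633042 0.18549592] 0.002128474339732239
[np.float64(0.1186), np.float64(0.0965), np.float64(0.118), np.float64(0.0964)]
```

Cover centre is about 2 mm from the mat's centre, level and undistorted (118 x 96 mm as seen), and the robot is clear. Handing in.

```bash
python3 - <<'E'
from cell import manip
print(manip.job_done())
E
```

```text
the job is handed in; nothing more can be done
None
```

The grey cover is off the lamp box and lies right side up in the middle of the mat. I handed the job in at about 58 s; no verdict was reported.

- **Tab:** I pressed it in about 16 mm by feel, and the highest force I read was 6.4 N. I raised the finger 15 mm and the cover sprang up. I never felt a clear stop; the sign of release was the upward force on the finger rising to about 4 N.
- **Cover:** I drew it out about 9 mm by its handle, with wrist force under 3 N, then lifted it and carried it to the mat.
- **Last checks:** The cover is about 2 mm from the mat's centre. It looks level on its feet, is released, and the gripper is about 12 cm above it. The jar and screwdriver look untouched in the last picture. The specimen disc was half hidden there, but the arm never went near it.

- **Fingertip position disagreed:** The pictures put the fingertips about 18 mm behind the reported TCP, not 11 mm ahead of it. The first approach therefore passed over the tab without touching it. I worked from the pictures and contact forces after that.
- **Set-down:** One side's feet met the mat first, because the cover still hung slightly tilted. The wrist force briefly reached about 16 N there, so I eased it off before opening the fingers.

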